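# Load the engraver's work pallet

## Task

Get the bench engraver ready for the next batch: press down the release tab at its front so that the latch hidden under the work pallet lets go and the pallet pops up, then lift the pallet out and stand it on the black rubber mat. There, lay every brass blank from the sheet pan flat in a place of its own shape on the pallet, plates between the strips and round tags between the dowels. Then put the loaded pallet back in the engraver's bed and press it fully home until the latch catches and holds it, without wrenching it against the latch or disturbing the jar on its housing or the steel square in the pan.

Things in the scene. Friction and masses are not known exactly. Their poses are not given: they have to be found in the camera images.
- machine: grey bench engraver, fixed. Bed block 170 (x) by 200 mm (y), rim 60 mm high, round a well 108 x 128 mm, 30 mm deep, its edge bevelled 7 mm at 45 degrees. Origin on the bench under the well's middle, x to its back, y to the left seen from the robot. Behind the bed (x 85 to 190 mm) a housing 70 mm high; on it at (158, 72) mm a 38 mm column, 210 mm high, its spindle arm swung back
- bed (a point): where the pallet's origin is when the pallet is home: machine axes, on the well's centre line, 34 mm above the bench. Four sprung pins lift a released pallet 12 mm and hold it up, even loaded (they push 14 N when it is home, 10.5 N when up); it is guided by its skids in the well with 2 mm play on each side
- release (a joint): the release tab: 0 at rest, grows as its outer end is pressed down, 0.30 rad at its stop, springs back by itself. From about 0.25 rad the bolt is clear of the pallet. 2 N at the pad starts it, about 6 N takes it to the stop
- release_pad (a point): middle of the top of the release tab, a dark steel thumb paddle 36 mm wide (y) standing out 40 mm from the middle of the engraver's front (-x) face; 43 mm above the bench at rest, about 32 mm in front of the tab's hinge, 44 mm in front of the pallet's edge; it goes down about 10 mm
- pallet: aluminium work pallet 140 (x) by 170 (y) by 8 mm, 0.45 kg +-15 %, on two skids 26 mm high (104 mm along x, at y +-58 mm). Origin at the centre under the skids, top face 34 mm above it. A rod under its middle is held by the bolt until the tab is pressed. Fits the bed either way round. To latch it, press 10 to 20 N on top of the handle through the last 12 mm: the bolt snaps over and it stays down
- handle (a point): centre of the pallet's black lifting handle: a bar 70 mm long (pallet x), 14 mm wide (y), 12 mm high on two posts; this point is 38 mm above the pallet's top face, at its middle, 72 mm above the pallet's origin; the bar's top is 6 mm higher
- oblong_1 (a point): centre of one place for an oblong plate, on the pallet's top face at (-36, 48, 34) mm in its frame: strips 4 mm high leave 34 mm (pallet x) by 64 mm (pallet y) free; the plate's length goes along pallet y; the long sides are open for 36 mm at mid-length for fingers closing along pallet x
- oblong_2 (a point): centre of the other place for an oblong plate, on the pallet's top face at (+36, 48, 34) mm in its frame: strips 4 mm high leave 34 mm (pallet x) by 64 mm (pallet y) free; the plate's length goes along pallet y; the long sides are open for 36 mm at mid-length for fingers closing along pallet x
- round_1 (a point): centre of one place for a round tag, on the pallet's top face at (-36, -48, 34) mm in its frame: four 6 mm dowels, 4 mm high, stand round a 46 mm circle, with 34 mm gaps on its -x and +x sides for fingers closing along pallet x
- round_2 (a point): centre of the other place for a round tag, on the pallet's top face at (+36, -48, 34) mm in its frame: four 6 mm dowels, 4 mm high, stand round a 46 mm circle, with 34 mm gaps on its -x and +x sides for fingers closing along pallet x
- mat: black ribbed rubber mat, 220 mm (x) by 240 mm (y), 4 mm thick, fixed, on one side of the engraver; origin at the centre of its underside
- pan: aluminium sheet pan, fixed, on the other side of the engraver; flat floor 310 mm (x) by 220 mm (y), 3 mm thick, with sloping lips 18 mm high round it; origin at the centre of its underside
- plate1: oblong brass plate blank 28 x 56 x 5 mm, 67 g, lying flat in the pan at the start; origin at its centre, x across its 28 mm width, y along its 56 mm length. May be absent (None)
- plate2: oblong brass plate blank 28 x 56 x 5 mm, 67 g, lying flat in the pan at the start; origin at its centre, x across its 28 mm width, y along its 56 mm length. May be absent (None)
- disc1: round brass tag blank, 40 mm across, 5 mm thick, 53 g, lying flat in the pan at the start; origin at its centre, z along its axis. May be absent (None)
- disc2: round brass tag blank, 40 mm across, 5 mm thick, 53 g, lying flat in the pan at the start; origin at its centre, z along its axis. May be absent (None)
- square: engineer's steel square, stock 16 x 70 x 12 mm, blade 50 x 18 x 4 mm, lying at the near end of the pan: leave it alone; origin under its stock
- jar: small glass jar, 40 mm across, 52 mm high, standing on the engraver's rear housing: leave it alone; origin at the centre of its underside
- bolt: the spring bolt of the hidden latch in the middle of the well, under the pallet's catch rod; origin at the machine's origin when latched, moves towards the machine's front (-x) by up to 11 mm as the tab is pressed. Not handled directly

How it is judged:
On the way, in this order (a step that is already met when the one before it is completed fails the run):
1. the latch is released and the pallet has popped up, still in the bed (z of pallet in the frame of bed above 0.007 m and horizontal distance between pallet and bed below 0.01 m), for 0.1 s.
2. the pallet stands level on the rubber mat, let go (horizontal distance between pallet and mat below 0.055 m and z of pallet in the frame of mat below 0.008 m and angle between pallet's own z axis and vertical below 0.06 rad and contact force between pallet and the fingers below 0.1 N and linear speed of pallet below 0.02 m/s), for 0.2 s.
3. every blank lies flat in a place of its shape on the pallet, on the mat (horizontal distance between pallet and mat below 0.055 m and z of pallet in the frame of mat below 0.008 m and angle between pallet's own z axis and vertical below 0.06 rad and ((horizontal distance between plate1 and oblong_1 below 0.008 m and z of plate1 in the frame of oblong_1 between 0.0005 and 0.0045 m and angle between the z axis of plate1 and the z axis of pallet, either way round below 0.08 rad) or (horizontal distance between plate1 and oblong_2 below 0.008 m and z of plate1 in the frame of oblong_2 between 0.0005 and 0.0045 m and angle between the z axis of plate1 and the z axis of pallet, either way round below 0.08 rad)) and ((horizontal distance between plate2 and oblong_1 below 0.008 m and z of plate2 in the frame of oblong_1 between 0.0005 and 0.0045 m and angle between the z axis of plate2 and the z axis of pallet, either way round below 0.08 rad) or (horizontal distance between plate2 and oblong_2 below 0.008 m and z of plate2 in the frame of oblong_2 between 0.0005 and 0.0045 m and angle between the z axis of plate2 and the z axis of pallet, either way round below 0.08 rad)) and ((horizontal distance between disc1 and round_1 below 0.008 m and z of disc1 in the frame of round_1 between 0.0005 and 0.0045 m and angle between the z axis of disc1 and the z axis of pallet, either way round below 0.08 rad) or (horizontal distance between disc1 and round_2 below 0.008 m and z of disc1 in the frame of round_2 between 0.0005 and 0.0045 m and angle between the z axis of disc1 and the z axis of pallet, either way round below 0.08 rad)) and ((horizontal distance between disc2 and round_1 below 0.008 m and z of disc2 in the frame of round_1 between 0.0005 and 0.0045 m and angle between the z axis of disc2 and the z axis of pallet, either way round below 0.08 rad) or (horizontal distance between disc2 and round_2 below 0.008 m and z of disc2 in the frame of round_2 between 0.0005 and 0.0045 m and angle between the z axis of disc2 and the z axis of pallet, either way round below 0.08 rad))), for 0.2 s.
At the end, for the whole second after the job is handed in: The pallet is latched home in the bed (within 4 mm of seated height, 5 mm sideways, level to 0.04 rad), the tab back at rest (below 0.06 rad), and every blank present lies flat on the pallet in a place of its own shape (within 8 mm of its centre), all at rest (horizontal distance between pallet and bed below 0.005 m and z of pallet in the frame of bed between -0.004 and 0.004 m and angle between the z axis of pallet and the z axis of bed, either way round below 0.04 rad and value of joint release below 0.06 rad and linear speed of pallet below 0.02 m/s and ((horizontal distance between plate1 and oblong_1 below 0.008 m and z of plate1 in the frame of oblong_1 between 0.0005 and 0.0045 m and angle between the z axis of plate1 and the z axis of pallet, either way round below 0.08 rad) or (horizontal distance between plate1 and oblong_2 below 0.008 m and z of plate1 in the frame of oblong_2 between 0.0005 and 0.0045 m and angle between the z axis of plate1 and the z axis of pallet, either way round below 0.08 rad)) and ((horizontal distance between plate2 and oblong_1 below 0.008 m and z of plate2 in the frame of oblong_1 between 0.0005 and 0.0045 m and angle between the z axis of plate2 and the z axis of pallet, either way round below 0.08 rad) or (horizontal distance between plate2 and oblong_2 below 0.008 m and z of plate2 in the frame of oblong_2 between 0.0005 and 0.0045 m and angle between the z axis of plate2 and the z axis of pallet, either way round below 0.08 rad)) and ((horizontal distance between disc1 and round_1 below 0.008 m and z of disc1 in the frame of round_1 between 0.0005 and 0.0045 m and angle between the z axis of disc1 and the z axis of pallet, either way round below 0.08 rad) or (horizontal distance between disc1 and round_2 below 0.008 m and z of disc1 in the frame of round_2 between 0.0005 and 0.0045 m and angle between the z axis of disc1 and the z axis of pallet, either way round below 0.08 rad)) and ((horizontal distance between disc2 and round_1 below 0.008 m and z of disc2 in the frame of round_1 between 0.0005 and 0.0045 m and angle between the z axis of disc2 and the z axis of pallet, either way round below 0.08 rad) or (horizontal distance between disc2 and round_2 below 0.008 m and z of disc2 in the frame of round_2 between 0.0005 and 0.0045 m and angle between the z axis of disc2 and the z axis of pallet, either way round below 0.08 rad))); the robot touches nothing.
It fails at once if the pallet is wrenched against the latch: more than 60 N between the pallet and the bolt while the release tab is not pressed (contact force between pallet and bolt above 60 N and value of joint release below 0.12 rad).
It fails at once if the jar or the square is pushed more than 30 mm (distance of any of square, jar from where it was at the start of the episode above 0.03 m).
Of plate1, plate2, disc1, disc2 only 3 to 4 are there at a start; the rules pass over those that are not, and their reading is None.
At some moment in a run one of plate1, plate2, disc1, disc2 may be knocked a few centimetres aside while the robot is not near it.
Once in a run the grip may slacken for a moment while it holds something.
It also fails if it takes over 210 s, if anything falls off the work surface, if the arm or the gripper's body presses on something with over 40 N, if the wrist force passes 120 N, or if a joint passes its speed limit or range.

## Robot

A 6-joint arm with a two-finger parallel gripper is mounted at the origin on the work surface. World frame = base frame: x ahead of the robot, y to its left, z up, the work surface at z = 0. Lengths are in m, angles in rad, forces in N, time in s.
With the tool pointing down it reaches from about 0.275 to 0.725 m from the base axis. Payload 5.6 kg.
Tool frame: the origin (TCP) lies on the centre line of the jaws, within the pads' length; the fingertips stand 22 mm ahead of it and the grasp point (between the pads) lies 3 mm ahead of it (ctrl.tcp_to_tips is the distance from the TCP to the fingertips, in m); z points along the fingers, x is the direction in which the jaws open and shut, and the axes are right-handed (so a half turn about z gives the same grasp; the last joint's range is limited). The gripper opens to 85 mm and grips with 20 to 120 N. Pads are 22 mm wide; open, the fingers measure 114 mm over their backs; the gripper's body (76 mm by 85 mm) begins 54 mm behind the grasp point. The pads swing forward as they close: fully open they stand 13 mm farther back than shut.
Start: joints at [-0.937, 0.255, 0.108, 0, -1.424, -0.285], TCP at [0.188, -0.517, 0.253] pointing down, gripper open.
Joint ranges: [-2.95, 2.95], [-1.21, 1.97], [-1.09, 1.5], [-2.87, 1.71], [-2.94, -0.07], [-3.05, 3.05]. Speed limits (rad/s): [2.57, 2.57, 3.14, 3.14, 3.14, 3.14].

## Interface

Orientations are given as a unit quaternion [w, x, y, z].
In Python, from cell import status, cams, hand_in, ctrl gives the robot as it stands.
- The arm moves only by the shell command python3 -m creep 'ROWS' [FORCE]. ROWS is JSON, a list of rows, each a list of 5 numbers: the finger opening in mm, from 0 to 85.4, then the shift along the tool's x, y, z in mm, then the turn about the tool's z in units of 8 degrees (1.0 is 8 degrees). A call has 1 to 10 rows; each row shifts and turns the commanded pose from where the row before left it, along the tool's axes as they then stand; what a row does not reach is not made up. A row lasts 1/10 s, in which the tool goes at most 50 mm and 8.59 degrees, less where a joint would pass 70% of its speed; a pose out of reach is approached as far as the arm can. A call is refused whole if a number of a shift passes 50 or a number of a turn 1, either way. A call with a gripper value outside its range is refused whole. The fingers move at their own pace and stop on an object; FORCE is the grip in N (left out, the last holds). Time passes only in rows, so rows that do not move let the fingers close. It gives the time, the measured TCP pose, the force and the opening at its end, in the units of the state.
- status.sense(): the state, without advancing time (a new reading comes with each control period).
- cams.read_camera(name): name is "side" or "top" or "wrist"; returns the picture (400x640x3 uint8, blue, green, red); there is no depth.
- cams.camera_info(name): a dict with "fx", "fy", "cx", "cy" (pixels), "rvec" (rotation vector, rad) and "tvec" (3), from world to camera coordinates, as OpenCV has them; the wrist camera has in their place "hand_eye" (4x4, takes a point from camera to tool coordinates, whose origin is the TCP and whose axes are the tool frame's). Camera axes: x right, y down, z forward; pixel columns grow to the right and rows downward; lengths in m; the calibration is good to about 2 mm. A picture is of the moment at which its call begins: read the wrist's pose just before it. camera_info takes no time and is no camera call.
- hand_in(): hands the job in, once; it reports no verdict.
The state is a dict: "time": time; "joints": joint angles; "qvel": joint speeds; "tau": joint torques, N m; "tool_pos": TCP position; "orientation": TCP orientation; "wrist_force": force on the tool from outside, world axes, zero at the start; "moment": the same for the moment, N m; "opening": opening from 0.0 (shut) to 1.0 (fully open).
Only numpy, scipy, OpenCV 4.12 (cv2) and the standard library are available. Lean on these libraries where they do the work, as an engineer would, in place of code of your own. Each camera call takes 0.05 s, during which the arm holds its last target. There are 200 camera calls.

## Working session

There is one attempt and no reset: what is moved stays moved. The work goes in short steps, Python scripts to look and compute and a shell command to move; the robot and the scene stay as the last step left them, time stands still between calls to the robot, and variables do not carry over. Pictures are saved under pics/ and viewed, about 12 in all and at most 16, crops included, and the job is handed in when it is done.

```bash
ls; mkdir -p pics; python3 - <<'E'
from cell import status,cams,ctrl
import cv2,numpy as np
s=status.sense();print(s, ctrl.tcp_to_tips)
for n in("top","side","wrist"):
    im=cams.read_camera(n);cv2.imwrite(f"pics/{n}0.png",im)
    print(n,cams.camera_info(n))
E
```

```text
pics
{'time': 0.0, 'joints': array([-9.37409585e-01,  2.55743788e-01,  1.06991345e-01, -4.66791534e-04,
       -1.42392483e+00, -2.84616876e-01]), 'qvel': array([-2.76559843e-04,  1.51094822e-03,  1.34636681e-03, -1.88898992e-04,
       -1.30003216e-03, -5.29659573e-05]), 'tau': array([-3.59055446e-05, -3.86627126e+01,  2.37945575e+01,  5.36507472e+00,
       -5.91567179e-03,  3.61455164e-06]), 'tool_pos': array([ 0.18785746, -0.51642612,  0.25239346]), 'orientation': array([-8.16801790e-04,  5.73725543e-01,  8.19047046e-01,  5.20208265e-04]), 'wrist_force': array([-1.06697595, -0.61948265, -0.22552429]), 'moment': array([ 0.00215102, -0.03631702,  0.00548407]), 'opening': 1.001682994417882} 0.022
top {'fx': 447.41300533625156, 'fy': 447.41300533625156, 'cx': 311.14920045762904, 'cy': 200.34703183874942, 'rvec': array([ 2.16000187, -2.17673521,  0.10922261]), 'tvec': array([0.02533653, 0.53433709, 1.19592867])}
side {'fx': 362.1900531244053, 'fy': 362.1900531244053, 'cx': 313.3768404117012, 'cy': 192.0991543002005, 'rvec': array([ 2.42842374, -0.32971584,  0.11510718]), 'tvec': array([-0.52734533,  0.17815376,  0.75150923])}
wrist {'fx': 285.9910824289107, 'fy': 285.9910824289107, 'cx': 320.60825185852417, 'cy': 200.27838544664232, 'hand_eye': array([[ 9.99999948e-01,  3.19127099e-04,  5.41721642e-05,
         6.81566451e-04],
       [-3.21966825e-04,  9.63383514e-01,  2.68127024e-01,
        -6.80017639e-02],
       [ 3.33780294e-05, -2.68127027e-01,  9.63383567e-01,
        -1.20582631e-01],
       [ 0.00000000e+00,  0.00000000e+00,  0.00000000e+00,
         1.00000000e+00]])}
```

View pics/top0.png

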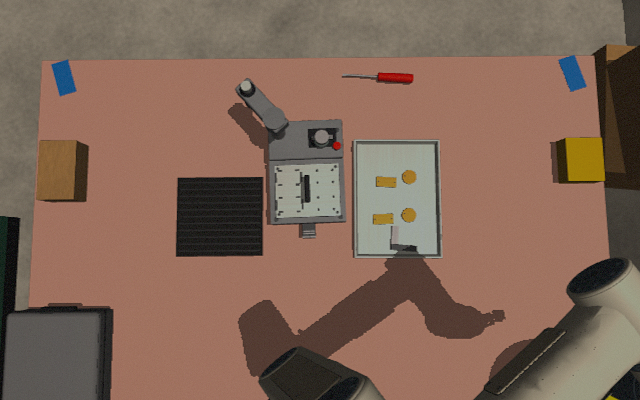

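View pics/side0.png

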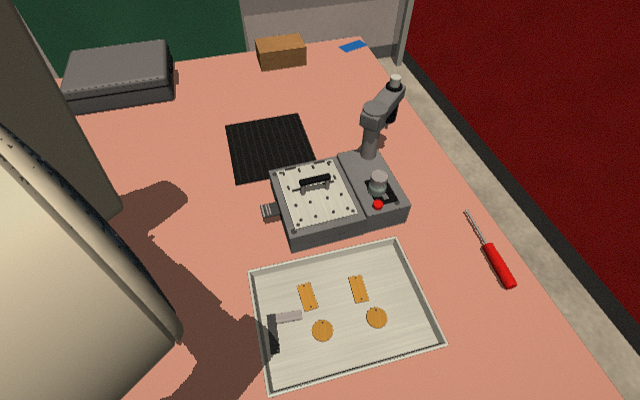

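All four blanks are there. In the top view the plates are near (386,182) and (383,219) and the discs near (409,177) and (408,215). The mat is on the left (+y) at (220,216), the pan is on the right, the tab is at (308,230), the handle at (306,189) and the square at (400,240).

```bash
cat > lib.py <<'E'
import numpy as np, cv2
from scipy.spatial.transform import Rotation as R
from cell import status, cams
def Rt(s): q=s["orientation"]; return R.from_quat([q[1],q[2],q[3],q[0]]).as_matrix()
class View:
    def __init__(s,name,save=None):
        s.st=status.sense(); s.im=cams.read_camera(name); i=cams.camera_info(name)
        s.K=np.array([[i["fx"],0,i["cx"]],[0,i["fy"],i["cy"]],[0,0,1]])
        if name=="wrist":
            T=np.eye(4);T[:3,:3]=Rt(s.st);T[:3,3]=s.st["tool_pos"];C=T@i["hand_eye"]
            s.Rc=C[:3,:3];s.c=C[:3,3]
        else:
            r=cv2.Rodrigues(i["rvec"])[0]; s.Rc=r.T; s.c=-r.T@i["tvec"]
        if save: cv2.imwrite(f"pics/{save}.png",s.im)
        s.hsv=cv2.cvtColor(s.im,cv2.COLOR_BGR2HSV)
    def pt(s,uv,z):
        uv=np.atleast_2d(uv).astype(float); d=np.c_[uv,np.ones(len(uv))]@np.linalg.inv(s.K).T@s.Rc.T
        return s.c+d*((z-s.c[2])/d[:,2])[:,None]
    def px(s,P):
        p=(np.atleast_2d(P)-s.c)@s.Rc@s.K.T; return p[:,:2]/p[:,2:]
    def blobs(s,lo,hi,z,amin=30,box=None,close=0):
        """contours of a colour mask, cast onto plane z: centre, rect size, angle of the long side (deg), pixel"""
        m=cv2.inRange(s.hsv,np.array(lo),np.array(hi))
        if box: k=np.zeros_like(m);k[box[1]:box[3],box[0]:box[2]]=255;m&=k
        if close: m=cv2.morphologyEx(m,cv2.MORPH_CLOSE,np.ones((close,close)))
        out=[]
        for c in cv2.findContours(m,cv2.RETR_EXTERNAL,cv2.CHAIN_APPROX_NONE)[0]:
            if cv2.contourArea(c)<amin: continue
            P=s.pt(c[:,0],z)[:,:2]; r=cv2.minAreaRect((P*1000).astype(np.float32))
            b=cv2.boxPoints(r); e=[b[1]-b[0],b[2]-b[1]]; n=[np.linalg.norm(x) for x in e]
            L=e[int(np.argmax(n))]; out.append(dict(c=np.round(r[0],1),size=np.round(sorted(n),1),ang=round(float(np.degrees(np.arctan2(L[1],L[0])))%180,1),px=np.round(c[:,0].mean(0)),fill=round(cv2.contourArea((P*1000).astype(np.float32))/max(n[0]*n[1],1),2)))
        return out
BRASS=([8,120,90],[28,255,255])
def plan(x,y,z,yaw):
    """target TCP (mm, world) and yaw of tool x (deg, mod 180) -> shifts in tool axes, as they stand now, and turn units"""
    s=status.sense();M=Rt(s);p=s["tool_pos"]*1000
    d=M.T@(np.array([x,y,z])-p); y0=np.degrees(np.arctan2(M[1,0],M[0,0]))
    t=(y0-yaw+90)%180-90
    print("shift mm",d.round(1),"turn units",round(t/8,2),"tcp",p.round(1),"yaw",round(y0,1),"j6",s["joints"][5].round(2),"F",s["wrist_force"].round(1),"open",round(s["opening"]*85.4,1),"t",round(s["time"],2))
E
python3 - <<'E'
from lib import *
for n,boxes in (("top",dict(pal=(262,155,350,228),mat=(165,165,266,265),pan=(345,130,450,265))),("side",dict(pal=(265,150,365,240),mat=(215,105,325,185),pan=(240,230,450,398)))):
    v=View(n)
    print(n,"cam",v.c.round(3))
    for b in v.blobs(*BRASS,0.008,25,boxes["pan"]): print("brass",b)
    for b in v.blobs([0,0,150],[180,50,255],0.068,300,boxes["pal"],5): print("pallet",b)
    for b in v.blobs([0,0,0],[180,255,60],0.112,40,boxes["pal"],3): print("handle",b)
    for b in v.blobs([0,0,0],[180,255,70],0.004,1000,boxes["mat"],5): print("mat",b)
    cv2.imwrite(f"pics/crop_{n}.png",cv2.resize(v.im[115:265,160:450] if n=="top" else v.im[100:400,210:460],None,fx=2.6 if n=="top" else 2,fy=2.6 if n=="top" else 2,interpolation=cv2.INTER_CUBIC))
E
```

```text
top cam [0.41  0.02  1.244]
brass {'c': array([ 484.5, -175.7]), 'size': array([24.9, 52.9], dtype=float32), 'ang': 89.6, 'px': array([382., 219.]), 'fill': np.float32(0.95)}
brass {'c': array([ 495. , -247.9]), 'size': array([36. , 36.3], dtype=float32), 'ang': 178.4, 'px': array([409., 215.]), 'fill': np.float32(0.78)}
brass {'c': array([ 587.7, -186.5]), 'size': array([25.3, 53.3], dtype=float32), 'ang': 89.5, 'px': array([386., 182.]), 'fill': np.float32(0.94)}
brass {'c': array([ 601.3, -251. ]), 'size': array([36.3, 36.8], dtype=float32), 'ang': 178.4, 'px': array([409., 176.]), 'fill': np.float32(0.77)}
pallet {'c': array([558. ,  31.3]), 'size': array([138.5, 167.6], dtype=float32), 'ang': 91.9, 'px': array([307., 190.]), 'fill': np.float32(0.95)}
handle {'c': array([556.7,  36.2]), 'size': array([19.3, 69. ], dtype=float32), 'ang': 2.4, 'px': array([306., 189.]), 'fill': np.float32(0.6)}
mat {'c': array([496.2, 277. ]), 'size': array([217. , 237.6], dtype=float32), 'ang': 89.6, 'px': array([219., 216.]), 'fill': np.float32(0.98)}
side cam [ 0.419 -0.472  0.69 ]
brass {'c': a
[... 457 characters left out ...]
. ]), 'size': array([27.4, 55.5], dtype=float32), 'ang': 86.0, 'px': array([358., 289.]), 'fill': np.float32(0.9)}
pallet {'c': array([558.7,  30.7]), 'size': array([139.3, 172. ], dtype=float32), 'ang': 91.7, 'px': array([315., 193.]), 'fill': np.float32(0.96)}
handle {'c': array([548.5,  20.5]), 'size': array([27.3, 86.8], dtype=float32), 'ang': 3.4, 'px': array([311., 182.]), 'fill': np.float32(0.44)}
handle {'c': array([504.1,  12.7]), 'size': array([112. , 245.3], dtype=float32), 'ang': 79.5, 'px': array([282., 182.]), 'fill': np.float32(0.21)}
mat {'c': array([504.2, 261.9]), 'size': array([235.4, 259.3], dtype=float32), 'ang': 90.0, 'px': array([271., 151.]), 'fill': np.float32(0.77)}
```

View pics/crop_top.png

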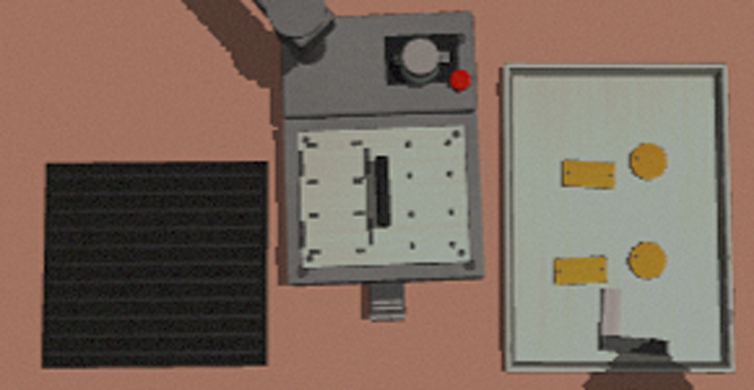

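Pallet is at about (558.3, 31) mm with yaw about +1.9°, and the sizes match. The dowels are on the −y side, so the pallet frame lies the same way as the machine's. The pad should be at about (444, 27), z 43.

```bash
python3 -c "
from lib import *
v=View('top')
print('pad px',v.px([[.444,.027,.043]]), 'seen', v.pt([308,230.5],.043))
plan(444.4,27.2,150,91.9)"
```

```text
pad px [[309.23594716 233.38393916]] seen [[0.45173709 0.03025715 0.043     ]]
shift mm [423.5 426.9 103.2] turn units 2.26 tcp [ 187.9 -516.7  253. ] yaw 110.0 j6 -0.28 F [-0.6  0.9  0.6] open 85.4 t 0.3
```

```bash
python3 -m creep '[[0,32,32,2],[0,32,32,2],[0,32,32,2],[0,32,32,2],[0,32,32,2],[0,32,32,2],[0,32,32,2],[0,32,32,2],[0,32,32,2],[0,32,32,2]]' 40 2>&1 | tail -3;  sed -n 1,1p /dev/null; python3 -c "
from lib import *
plan(444.4,27.2,150,91.9)"
```

```text
invalid input at $[0]: expected 5 numbers
shift mm [423.5 426.9 103.2] turn units 2.26 tcp [ 187.9 -516.7  253. ] yaw 110.0 j6 -0.28 F [-0.6  0.9  0.6] open 85.4 t 0.3
```

```bash
python3 -m creep '[[0,32,32,2,0],[0,32,32,2,0],[0,32,32,2,0],[0,32,32,2,0],[0,32,32,2,0],[0,32,32,2,0],[0,32,32,2,0],[0,32,32,2,0],[0,32,32,2,0],[0,32,32,2,0]]' 40;python3 -m creep '[[0,32,32,10,0],[0,32,32,10,0],[0,20,20,10,0],[0,0,0,10,0.75],[0,0,0,10,0.75],[0,0,0,10,0.75],[0,0,0,10,0],[0,0,0,0,0]]'; python3 -c "
from lib import *
plan(444.4,27.2,75,91.9)
v=View('wrist','w1')"
```

```text
time: 1.3
tool_pos: [0.3797, -0.1049, 0.2335]
orientation: [0.0, 0.574, 0.819, 0.0]
wrist_force: [0.5, -0.9, 0.5]
opening: 0.002
time: 2.1
tool_pos: [0.4287, 0.0007, 0.162]
orientation: [-0.001, 0.694, 0.72, -0.001]
wrist_force: [0.0, -0.5, 0.3]
opening: 0.004
shift mm [26.  16.9 86.9] turn units 0.03 tcp [428.7   0.7 162. ] yaw 92.1 j6 -1.9 F [ 0.  -0.5  0.3] open 0.3 t 2.1
```

View pics/w1.png

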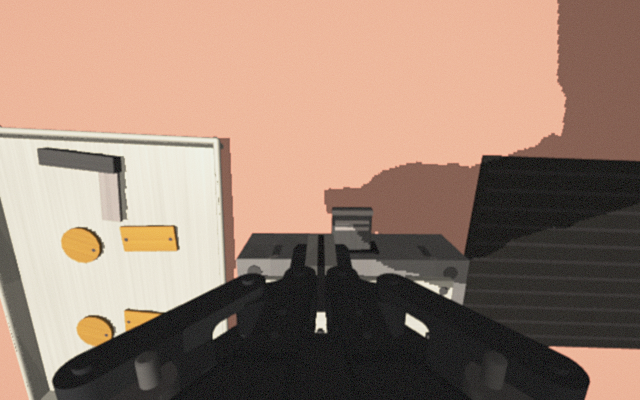

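The wrist view shows the tab at (352,207–248), with its outer lip at the top of that range. The pan with square and blanks is on the left, the mat on the right. I'll check where the pad projects before pressing.

```bash
python3 -c "
from lib import *
v=View('wrist')
a=np.radians(1.9);f=lambda x,y,z:[.5583+x*np.cos(a)-y*np.sin(a),.031+x*np.sin(a)+y*np.cos(a),z]
print(v.px([f(-.125,.018,.043),f(-.125,-.018,.043),f(-.085,-.100,.06),f(-.085,.1,.06)]).round(0).tolist())
print(v.pt([[333,207],[372,207]],.043).round(4),v.pt([[252,234],[448,234]],.06).round(4))"
```

```text
[[370.0, 208.0], [329.0, 207.0], [234.0, 257.0], [466.0, 258.0]]
[[0.4335 0.0123 0.043 ]
 [0.4322 0.0465 0.043 ]] [[ 0.4545 -0.0554  0.06  ]
 [ 0.4484  0.1089  0.06  ]]
```

```bash
python3 -m creep '[[0,9,6,18,0],[0,9,6,18,0],[0,9,5,18,0],[0,0,0,18,0],[0,0,0,15,0],[0,0,0,4,0],[0,0,0,4,0],[0,0,0,4,0],[0,0,0,0,0]]'; python3 -m creep '[[0,0,0,3,0],[0,0,0,3,0],[0,0,0,2,0],[0,0,0,0,0],[0,0,0,0,0]]'; python3 -c "
from lib import *
plan(444.4,28,55,91.9)"
```

```text
time: 3.1
tool_pos: [0.4461, 0.0285, 0.0647]
orientation: [0.0, 0.695, 0.719, 0.0]
wrist_force: [-0.6, -0.1, 1.3]
opening: 0.002
time: 3.6
tool_pos: [0.4465, 0.0286, 0.0578]
orientation: [0.001, 0.694, 0.72, 0.001]
wrist_force: [-3.5, 0.3, 10.2]
opening: -0.005
shift mm [-0.5 -2.1  2.8] turn units 0.02 tcp [446.5  28.6  57.8] yaw 92.0 j6 -1.95 F [-3.5  0.3 10.2] open -0.4 t 3.6
```

```bash
python3 -m creep '[[0,0,0,2,0],[0,0,0,0,0],[0,0,0,0,0]]'; python3 -c "
from lib import *
plan(444.4,28,55,91.9)
v=View('side','s1')
for b in v.blobs([0,0,150],[180,50,255],0.068,300,(265,150,365,240),5): print('pallet',b)"
```

```text
time: 3.9
tool_pos: [0.4466, 0.0285, 0.0573]
orientation: [0.001, 0.694, 0.72, 0.001]
wrist_force: [-9.6, 0.0, 24.9]
opening: -0.002
shift mm [-0.4 -2.3  2.3] turn units 0.02 tcp [446.6  28.5  57.3] yaw 92.1 j6 -1.95 F [-9.6  0.  24.9] open -0.1 t 3.9
pallet {'c': array([561.3,  38.7]), 'size': array([141.8, 172.5], dtype=float32), 'ang': 91.8, 'px': array([316., 191.]), 'fill': np.float32(0.93)}
```

The tab is at its stop (25 N). In the side view the pallet's centre shifts about 8–10 mm away from the camera, so it has popped up. Releasing the tab and moving above the handle with the fingers open.

```bash
python3 -m creep '[[0,0,0,-20,0],[0,0,0,-40,0],[0,0,0,-40,0],[85,0,0,-40,0],[85,0,20,-30,0],[85,0,30,0,0],[85,0,35,0,0],[85,3,30,0,0],[85,0,0,0,0],[85,0,0,0,0]]'; python3 -c "
from lib import *
plan(558,31,121,91.9)
v=View('wrist','w2')
for b in v.blobs([0,0,0],[180,255,45],0.124,300,(200,80,440,330),3): print('handle',b)
for b in v.blobs([0,0,130],[180,60,255],0.080,3000,(130,0,540,400),9): print('pal',b)
"
```

```text
time: 4.95
tool_pos: [0.5605, 0.0354, 0.2237]
orientation: [-0.0, 0.695, 0.719, -0.0]
wrist_force: [-0.7, 0.1, -0.1]
opening: 0.993
shift mm [ -4.3  -2.6 102.7] turn units 0.01 tcp [560.5  35.4 223.7] yaw 92.0 j6 -1.88 F [-0.7  0.1 -0.1] open 84.8 t 4.95
handle {'c': array([657.9,  18. ]), 'size': array([23.7, 36.7], dtype=float32), 'ang': 1.4, 'px': array([300., 313.]), 'fill': np.float32(0.45)}
handle {'c': array([631.4, 127.8]), 'size': array([28.4, 85.6], dtype=float32), 'ang': 8.3, 'px': array([423., 292.]), 'fill': np.float32(0.66)}
handle {'c': array([637.7, -51.9]), 'size': array([29.2, 87.2], dtype=float32), 'ang': 172.2, 'px': array([218., 293.]), 'fill': np.float32(0.65)}
handle {'c': array([558.5,  32.6]), 'size': array([12.1, 67.9], dtype=float32), 'ang': 2.2, 'px': array([317., 198.]), 'fill': np.float32(0.61)}
handle {'c': array([513.9, 116.1]), 'size': array([ 17.8, 104.4], dtype=float32), 'ang': 8.3, 'px': array([432., 149.]), 'fill': np.float32(0.51)}
pal {'c': array([561.6,   1. ]), 'size': array([289.1, 295.5], dtype=float32), 'ang': 171.9, 'px': array([255., 172.]), 'fill': np.float32(0.6)}
```

View pics/w2.png

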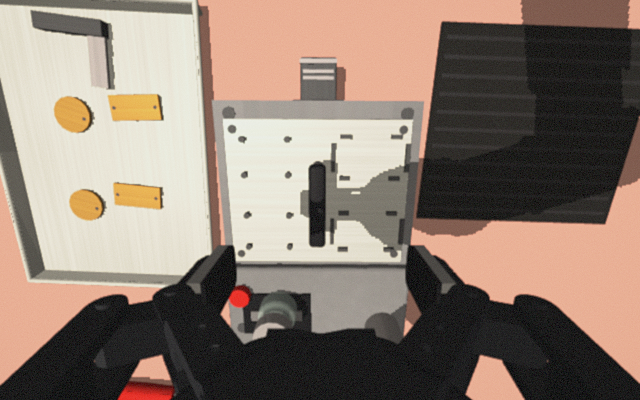

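The handle bar's centre is at pixel (317,198), which gives (558.5, 32.6), with the correct 12×68 mm size. The tab is back up and the pallet is raised. Gripping.

```bash
python3 -m creep '[[85,-3,-2,20,0],[85,0,0,20,0],[85,0,0,20,0],[85,0,0,20,0],[85,0,0,14,0],[85,0,0,8,0],[40,0,0,0,0],[14,0,0,0,0],[5,0,0,0,0],[5,0,0,0,0]]' 80; python3 -m creep '[[5,0,0,0,0],[5,0,0,0,0],[5,0,0,-5,0],[5,0,0,-10,0],[5,0,0,-20,0],[5,0,0,-20,0],[5,0,0,-20,0],[5,0,0,-15,0],[5,0,0,0,0]]';python3 -c "
from lib import *
plan(496,272,211,91.9)
v=View('wrist','w3')"
```

```text
time: 6.0
tool_pos: [0.559, 0.0325, 0.1232]
orientation: [0.0, 0.695, 0.719, 0.001]
wrist_force: [-0.1, -0.3, 0.4]
opening: 0.323
time: 6.9
tool_pos: [0.5596, 0.0325, 0.2147]
orientation: [0.001, 0.695, 0.719, 0.002]
wrist_force: [0.7, 0.5, -5.3]
opening: 0.151
shift mm [241.5 -55.2   3.7] turn units 0.01 tcp [559.6  32.5 214.7] yaw 92.0 j6 -1.87 F [ 0.7  0.5 -5.3] open 12.9 t 6.9
```

```bash
python3 -m creep '[[5,15,-3,0,0],[5,30,-7,0,0],[5,30,-7,0,0],[5,30,-7,0,0],[5,30,-7,0,0],[5,30,-7,0,0],[5,30,-7,0,0],[5,30,-7,0,0],[5,16,-3,0,0],[5,0,0,0,0]]' 80; python3 -m creep '[[5,0,0,15,0],[5,0,0,25,0],[5,0,0,25,0],[5,0,0,25,0],[5,0,0,20,0],[5,0,0,10,0],[5,0,0,5,0],[5,0,0,3,0],[5,0,0,0,0]]';python3 -c "
from lib import *
plan(496,272,81,91.9)
v=View('side','s2')"
```

```text
time: 7.95
tool_pos: [0.4939, 0.2734, 0.2108]
orientation: [-0.001, 0.694, 0.72, -0.001]
wrist_force: [0.1, -1.2, -3.8]
opening: 0.146
time: 8.85
tool_pos: [0.4956, 0.2714, 0.0848]
orientation: [0.0, 0.695, 0.719, 0.0]
wrist_force: [-0.4, 0.2, -3.8]
opening: 0.146
shift mm [0.5 0.4 3.8] turn units 0.01 tcp [495.6 271.4  84.8] yaw 92.0 j6 -2.31 F [-0.4  0.2 -3.8] open 12.4 t 8.85
```

```bash
python3 -m creep '[[5,0,0,2,0],[5,0,0,2,0],[5,0,0,0,0],[5,0,0,0,0]]'; python3 -m creep '[[5,0,0,1,0],[5,0,0,0,0]]'
```

```text
time: 9.3
tool_pos: [0.4956, 0.2716, 0.0811]
orientation: [0.0, 0.695, 0.719, 0.001]
wrist_force: [-1.3, 1.2, 1.1]
opening: 0.147
time: 9.5
tool_pos: [0.4956, 0.2716, 0.081]
orientation: [0.0, 0.695, 0.719, 0.001]
wrist_force: [-4.7, -0.4, 8.1]
opening: 0.147
```

```bash
python3 -m creep '[[30,0,0,0,0],[30,0,0,0,0],[30,0,0,-5,0],[45,0,0,-25,0],[60,0,0,-40,0],[70,0,0,-40,0],[70,0,0,-30,0],[70,0,0,0,0],[70,0,0,0,0]]' 40;python3 -c "
from lib import *
plan(496,272,190,91.9)
v=View('wrist','w4')
for b in v.blobs([0,0,0],[180,255,45],0.082,200,(280,80,380,330),3): print('handle',b)
print(v.px([[.4956,.2716,.082],[.426,.187,.038],[.426,.357,.038],[.566,.187,.038],[.566,.357,.038]]).round())
v=View('top')
for b in v.blobs(*BRASS,0.008,25,(345,130,450,265)): print('brass',b['c'],b['ang'],b['size'])
"
```

```text
time: 10.4
tool_pos: [0.4954, 0.2716, 0.22]
orientation: [-0.0, 0.695, 0.719, 0.001]
wrist_force: [-0.4, -0.6, 0.2]
opening: 0.818
shift mm [ 0.4  0.5 30. ] turn units 0.01 tcp [495.4 271.6 220. ] yaw 92.0 j6 -2.31 F [-0.4 -0.6  0.2] open 69.9 t 10.4
handle {'c': array([495.4, 272.7]), 'size': array([11.1, 67.6], dtype=float32), 'ang': 1.7, 'px': array([322., 193.]), 'fill': np.float32(0.6)}
[[320. 196.]
 [239. 116.]
 [406. 122.]
 [244. 243.]
 [392. 248.]]
brass [ 484.5 -175.7] 89.6 [24.9 52.9]
brass [ 495.1 -247.9] 133.9 [34.9 35.7]
brass [ 587.7 -186.5] 89.5 [25.3 53.3]
brass [ 601.3 -251. ] 178.4 [36.3 36.8]
```

View pics/w4.png

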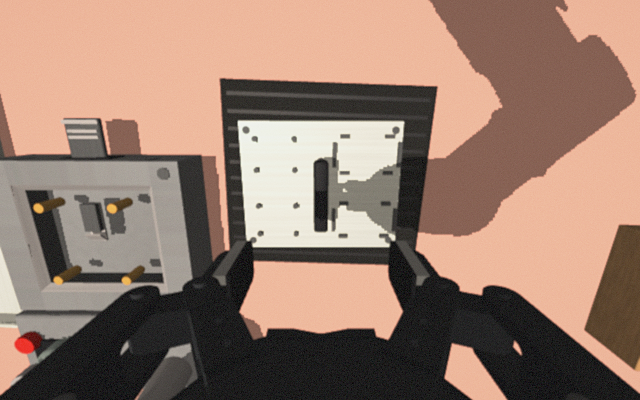

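The pallet is let go on the mat with its handle at pixel (322,193), which is (495.5, 272), yaw about 1.9°. The dowels show on the left of the pallet and the strips on the right. The empty bed shows four orange pins. Next I move over the pan with yaw 180°.

```bash
python3 -m creep '[[70,-30,0,-5,0],[70,-48,3,-5,0],[70,-48,3,0,0],[70,-48,3,0,0],[70,-48,3,0,0],[70,-48,3,0,0],[70,-48,3,0,0],[70,-48,3,0,0],[70,-48,4,0,0],[70,-49,4,0,-0.5]]' 40; python3 -m creep '[[70,0,0,0,-1],[70,0,0,0,-1],[70,0,0,0,-1],[70,0,0,0,-1],[70,0,0,0,-1],[70,0,0,0,-1],[70,0,0,0,-1],[70,0,0,0,-1],[70,0,0,0,-1],[70,0,0,0,-1]]' ; python3 -m creep '[[70,0,0,0,-0.5],[70,0,0,0,0],[70,0,0,0,0]]'; cat > look.py <<'E'
import sys; from lib import *
v=View('wrist',sys.argv[1]); z=float(sys.argv[2])
print(len(v.blobs(*BRASS,z,150)))
for b in v.blobs(*BRASS,z,150): print(b)
plan(540,-190,230,180)
E
python3 look.py w5 0.008
```

```text
time: 11.5
tool_pos: [0.5396, -0.1923, 0.228]
orientation: [-0.001, 0.669, 0.743, -0.001]
wrist_force: [1.3, 0.3, -0.5]
opening: 0.818
time: 12.5
tool_pos: [0.5397, -0.1903, 0.2277]
orientation: [-0.001, 0.032, 0.999, 0.0]
wrist_force: [0.4, 0.1, -0.1]
opening: 0.817
time: 12.8
tool_pos: [0.5399, -0.1903, 0.2283]
orientation: [-0.001, 0.001, 1.0, 0.0]
wrist_force: [0.0, 0.0, -0.3]
opening: 0.818
4
{'c': array([ 485.5, -176.1]), 'size': array([25.8, 54.8], dtype=float32), 'ang': 92.8, 'px': array([365., 189.]), 'fill': np.float32(0.95)}
{'c': array([ 587.4, -187.2]), 'size': array([26.4, 55.4], dtype=float32), 'ang': 87.2, 'px': array([281., 180.]), 'fill': np.float32(0.94)}
{'c': array([ 494.6, -247.4]), 'size': array([37.1, 37.3], dtype=float32), 'ang': 91.1, 'px': array([359., 129.]), 'fill': np.float32(0.79)}
{'c': array([ 601.5, -251.7]), 'size': array([37.9, 38.3], dtype=float32), 'ang': 128.4, 'px': array([267., 126.]), 'fill': np.float32(0.77)}
shift mm [ 0.   0.4 -1.4] turn units -0.02 tcp [ 540.  -190.4  228.6] yaw 179.9 j6 0.06 F [ 0.1 -0.3 -0.3] open 69.7 t 12.85
```

View pics/w5.png

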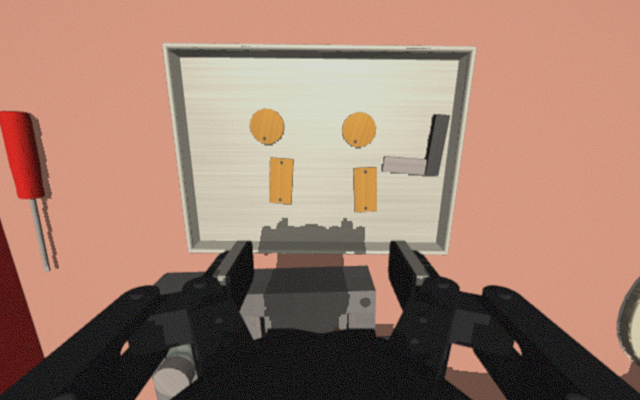

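All four blanks are visible: discs at (267,126) and (359,129), plates at (281,180) and (365,189). The square is at (382–445, 115–175). Wrist and top views agree to about 1 mm. Starting with plate A at (485.5, −176).

```bash
python3 -m creep '[[42,27,7,35,0],[42,27,7,40,0],[42,0,0,40,-0.35],[42,0,0,40,0],[42,0,0,25,0],[42,0,0,10,0],[42,0,0,5,0],[42,0,0,0,0]]' 40; python3 -m creep '[[42,0,0,3,0],[42,0,0,2,0],[42,0,0,0,0]]'; python3 -c "
from lib import *
plan(485.5,-176.1,22,182.8)"
```

```text
time: 13.65
tool_pos: [0.4868, -0.1765, 0.0347]
orientation: [0.0, -0.024, 1.0, -0.0]
wrist_force: [-0.3, -0.0, 1.1]
opening: 0.487
time: 13.95
tool_pos: [0.4866, -0.1764, 0.0297]
orientation: [0.0, -0.024, 1.0, -0.0]
wrist_force: [-0.1, -0.3, 0.6]
opening: 0.491
shift mm [1.  0.4 7.7] turn units -0.0 tcp [ 486.6 -176.4   29.7] yaw -177.2 j6 0.09 F [-0.1 -0.3  0.6] open 42.0 t 13.95
```

```bash
python3 -m creep '[[42,1,0,3,0],[42,0,0,2,0],[42,0,0,1,0],[42,0,0,0,0]]'; python3 -m creep '[[42,0,0,1,0],[42,0,0,0,0]]';  python3 -m creep '[[42,0,0,1,0],[42,0,0,0,0]]'
```

```text
time: 14.35
tool_pos: [0.4852, -0.1764, 0.0233]
orientation: [-0.0, -0.024, 1.0, -0.0]
wrist_force: [-0.7, 0.5, 1.3]
opening: 0.491
time: 14.55
tool_pos: [0.4852, -0.1765, 0.0233]
orientation: [0.0, -0.024, 1.0, -0.0]
wrist_force: [-4.0, 3.2, 10.4]
opening: 0.491
time: 14.75
tool_pos: [0.4853, -0.1764, 0.0232]
orientation: [0.0, -0.025, 1.0, -0.0]
wrist_force: [-6.7, 4.3, 18.1]
opening: 0.492
```

```bash
python3 -m creep '[[42,0,0,-3.5,0],[42,0,0,0,0],[20,0,0,0,0],[20,0,0,0,0],[20,0,0,0,0],[20,0,0,0,0]]' 50; python3 -m creep '[[20,0,0,-3,0],[20,0,0,-15,0],[20,0,0,-30,0],[20,0,0,-40,0],[20,0,0,-40,0],[20,0,0,0,0]]'; python3 -c "
from lib import *
plan(459.5,320,150,182)
v=View('wrist','w6')
for b in v.blobs(*BRASS,.008,150): print(b)"
```

```text
time: 15.35
tool_pos: [0.4857, -0.1766, 0.0251]
orientation: [0.0, -0.024, 1.0, -0.0]
wrist_force: [-0.5, -0.3, 5.1]
opening: 0.306
time: 15.95
tool_pos: [0.4884, -0.1773, 0.1583]
orientation: [0.005, -0.025, 1.0, -0.001]
wrist_force: [0.3, 0.3, -0.2]
opening: 0.307
shift mm [  4.3 498.1   6.8] turn units 0.1 tcp [ 488.4 -177.3  158.3] yaw -177.2 j6 0.09 F [ 0.3  0.3 -0.2] open 26.3 t 15.95
{'c': array([ 486.1, -112. ]), 'size': array([ 54.1, 109.7], dtype=float32), 'ang': 93.1, 'px': array([321., 251.]), 'fill': np.float32(0.94)}
{'c': array([ 587.2, -187.4]), 'size': array([27.3, 55.1], dtype=float32), 'ang': 86.2, 'px': array([220., 176.]), 'fill': np.float32(0.95)}
{'c': array([ 494.9, -247.6]), 'size': array([37.5, 38.5], dtype=float32), 'ang': 92.9, 'px': array([319., 117.]), 'fill': np.float32(0.77)}
{'c': array([ 600.7, -251.6]), 'size': array([38.1, 38.5], dtype=float32), 'ang': 85.4, 'px': array([202., 106.]), 'fill': np.float32(0.78)}
```

```bash
python3 -m creep '[[20,0,30,0,0],[20,0,48,0,0],[20,0,48,0,0],[20,0,48,0,0],[20,0,48,0,0],[20,1,48,0,0],[20,1,48,0,0],[20,1,48,0,0],[20,1,48,0,0],[20,1,48,0,0]]' ; python3 -m creep '[[20,0,30,0,0.1],[20,0,4,0,0],[20,0,0,0,0]]'; cat > place.py <<'E'
import sys; from lib import *
# held blank (top is 17 mm below TCP): offset from the TCP; pallet dark marks; plan
x,y,z,yaw=map(float,sys.argv[1:5])
v=View('wrist',sys.argv[5]); p=v.st["tool_pos"]
for b in v.blobs(*BRASS,p[2]-.017,400,(200,170,440,330)): print('held',b, 'off',(b['c']-p[:2]*1000).round(1))
plan(x,y,z,yaw)
E
python3 place.py 457.8 318.7 90 182 w7
```

```text
time: 17.0
tool_pos: [0.4565, 0.2862, 0.1511]
orientation: [-0.001, -0.024, 1.0, -0.001]
wrist_force: [0.6, 0.2, -0.7]
opening: 0.304
time: 17.3
tool_pos: [0.4554, 0.3188, 0.1509]
orientation: [-0.001, -0.018, 1.0, -0.001]
wrist_force: [0.2, -0.3, -0.5]
opening: 0.301
held {'c': array([454.9, 318.9]), 'size': array([27.5, 56.4], dtype=float32), 'ang': 92.3, 'px': array([321., 251.]), 'fill': np.float32(0.94)} off [-0.5  0.1]
shift mm [-2.3  0.7 61.4] turn units 0.0 tcp [455.6 318.  151.4] yaw -178.0 j6 -0.86 F [-0.2 -0.8 -0.1] open 26.4 t 17.35
```

View pics/w7.png

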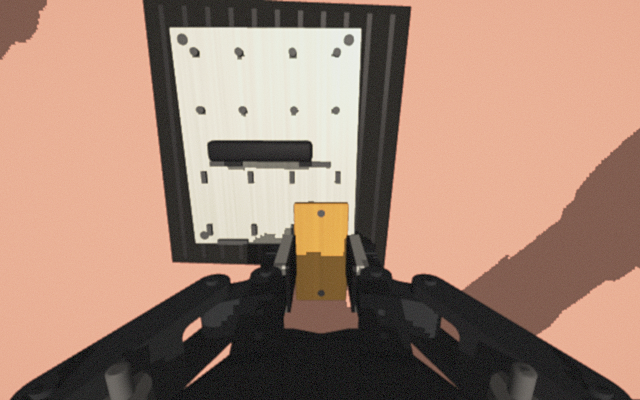

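Plate A is in the jaws. The dowel tops are at (293,53), (336,52), (294,111), (335,111) and (195,53), (239,53), (201,111), (243,111). The strips of the far place are at (204,177), (250,177), (210,229), (254,229). These give an independent check of the places.

```bash
python3 -c "
from lib import *
v=View('wrist')
for n,q in dict(r1=[[293,53],[336,52],[294,111],[335,111]],r2=[[195,53],[239,53],[201,111],[243,111]],o2=[[204,177],[250,177],[210,229],[254,229]],o1=[[292,177],[338,177]]).items():
    P=v.pt(q,.042)*1000; print(n,P[:,:2].round(1).tolist(),P.mean(0).round(1))
for b in v.blobs([0,0,0],[180,255,45],0.082,200,(190,120,330,165),3): print('handle',b)
plan(457.8,318.7,70,182)"
```

```text
r1 [[479.3, 203.6], [447.9, 201.9], [478.1, 244.1], [446.6, 243.0]] [463.  223.2  42. ]
r2 [[550.8, 206.2], [518.7, 205.1], [549.4, 246.6], [517.2, 245.5]] [534.  225.8  42. ]
o2 [[550.9, 298.1], [513.4, 296.8], [549.1, 343.3], [511.4, 342.0]] [531.2 320.1  42. ]
o1 [[479.2, 295.6], [441.7, 294.3]] [460.4 295.   42. ]
handle {'c': array([496.5, 272.6]), 'size': array([13.1, 67. ], dtype=float32), 'ang': 2.0, 'px': array([261., 152.]), 'fill': np.float32(0.91)}
shift mm [-2.1  1.2 81.8] turn units -0.01 tcp [455.9 317.6 151.8] yaw -178.0 j6 -0.86 F [-0.7 -0.7 -0.3] open 26.1 t 17.4
```

```bash
python3 -m creep '[[20,-3.4,1.2,20,0],[20,0,0,30,0],[20,0,0,20,0],[20,0,0,10,0],[20,0,0,4,0],[20,0,0,0,0]]' ; python3 -m creep '[[20,0,0,1.5,0],[20,0,0,1.5,0],[20,0,0,0,0]]'; python3 place.py 459.3 319 61 182 w8
```

```text
time: 18.0
tool_pos: [0.4599, 0.3196, 0.0691]
orientation: [0.0, -0.017, 1.0, -0.0]
wrist_force: [-0.2, -0.0, -0.5]
opening: 0.305
time: 18.3
tool_pos: [0.4597, 0.3203, 0.0662]
orientation: [0.0, -0.017, 1.0, 0.0]
wrist_force: [0.2, 0.9, -0.1]
opening: 0.303
held {'c': array([459.4, 320. ]), 'size': array([27.4, 55.9], dtype=float32), 'ang': 92.4, 'px': array([321., 250.]), 'fill': np.float32(0.95)} off [-0.3 -0.3]
shift mm [ 0.5 -1.2  5.2] turn units -0.0 tcp [459.7 320.2  66.2] yaw -178.0 j6 -0.85 F [-0.3 -0.2 -0.8] open 26.4 t 18.35
```

```bash
python3 -c "
import cv2;a=cv2.imread('pics/w8.png');cv2.imwrite('pics/w8c.png',cv2.resize(a[100:340,180:460],None,fx=2.4,fy=2.4,interpolation=cv2.INTER_CUBIC))"
```

```text
(no output)
```

View pics/w8c.png

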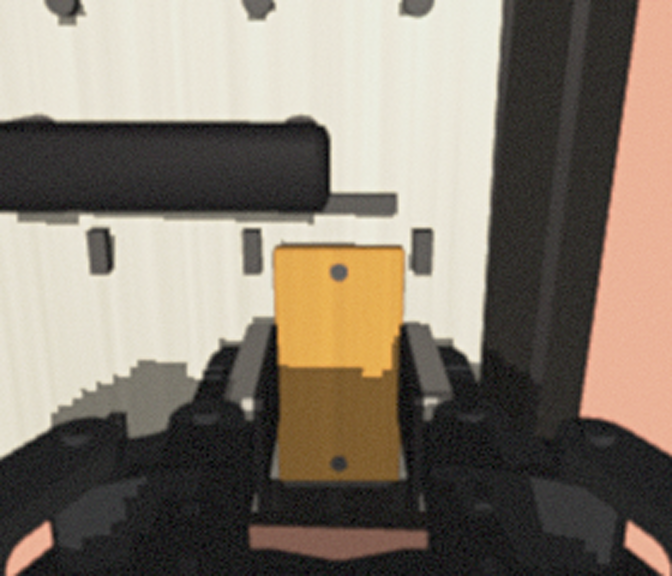

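In the crop the plate spans 275–404, between the strip edges at 262 and 412, so it is centred and square. Lowering it.

```bash
python3 -m creep '[[20,0,-1,2,0],[20,0,0,1,0],[20,0,0,1,0],[20,0,0,0,0]]' ; python3 -m creep '[[20,0,0,1,0],[20,0,0,0,0]]';python3 -m creep '[[20,0,0,1,0],[20,0,0,0,0]]'
```

```text
time: 18.75
tool_pos: [0.4596, 0.319, 0.0616]
orientation: [-0.0, -0.017, 1.0, -0.0]
wrist_force: [-0.2, 0.9, -0.6]
opening: 0.306
time: 18.95
tool_pos: [0.4596, 0.319, 0.0607]
orientation: [-0.0, -0.017, 1.0, -0.0]
wrist_force: [0.1, -1.0, -0.9]
opening: 0.304
time: 19.15
tool_pos: [0.4597, 0.3191, 0.0601]
orientation: [0.0, -0.017, 1.0, 0.0]
wrist_force: [-0.5, -0.1, 1.4]
opening: 0.306
```

```bash
python3 -m creep '[[36,0,0,0,0],[36,0,0,0,0],[36,0,0,-4,0],[36,0,0,-15,0],[42,0,0,-40,0],[42,0,0,-45,0],[42,0,0,-45,0],[42,0,0,-15,0]]'; python3 -c "
from lib import *
v=View('wrist','w9')
for b in v.blobs(*BRASS,.043,150): print(b)
v=View('top')
for b in v.blobs(*BRASS,0.008,25,(345,130,450,265)): print('brass',b['c'],b['ang'],b['size'])
plan(587.4,-187.2,150,177)"
```

```text
time: 19.95
tool_pos: [0.4614, 0.32, 0.2298]
orientation: [0.004, -0.018, 1.0, 0.003]
wrist_force: [0.7, 0.3, -0.5]
opening: 0.494
{'c': array([459.3, 319.1]), 'size': array([25.8, 53.8], dtype=float32), 'ang': 92.2, 'px': array([324., 182.]), 'fill': np.float32(0.97)}
brass [ 495.  -247.9] 178.4 [36.  36.3]
brass [ 587.7 -186.5] 89.5 [25.3 53.3]
brass [ 601.3 -251. ] 178.4 [36.3 36.8]
shift mm [-108.5 -511.6   75.7] turn units 0.62 tcp [460.8 320.  227.6] yaw -178.0 j6 -0.85 F [ 0.6  0.8 -0.4] open 42.1 t 20.05
```

```bash
python3 -m creep '[[42,-5,-25,0,0],[42,-10,-48,0,0],[42,-10,-48,0,0],[42,-10,-48,0,0],[42,-10,-48,0,0],[42,-10,-48,0,0],[42,-10,-48,0,0],[42,-10,-48,0,0],[42,-10,-48,0,0],[42,-10,-48,0,0]]'; python3 -m creep '[[42,-10,-46,0,0],[42,-3,-8,0,0.31],[42,0,0,10,0.31],[42,0,0,0,0]]'; python3 -c "
from lib import *
v=View('wrist','w10')
for b in v.blobs(*BRASS,.008,150): print(b)
plan(587.4,-187.2,25,177)"
```

```text
time: 21.05
tool_pos: [0.57, -0.1363, 0.2227]
orientation: [-0.001, -0.017, 1.0, 0.0]
wrist_force: [1.4, 0.7, 0.3]
opening: 0.492
time: 21.45
tool_pos: [0.5841, -0.1881, 0.211]
orientation: [-0.002, 0.027, 1.0, 0.001]
wrist_force: [0.1, 0.1, -0.6]
opening: 0.494
{'c': array([ 587.7, -187.2]), 'size': array([26.3, 55.2], dtype=float32), 'ang': 86.1, 'px': array([316., 181.]), 'fill': np.float32(0.95)}
{'c': array([ 602. , -251.4]), 'size': array([37.3, 38.1], dtype=float32), 'ang': 86.7, 'px': array([300., 125.]), 'fill': np.float32(0.78)}
{'c': array([ 495.5, -247.6]), 'size': array([37.9, 38. ], dtype=float32), 'ang': 152.4, 'px': array([398., 123.]), 'fill': np.float32(0.77)}
shift mm [ -3.6   0.7 187.1] turn units 0.01 tcp [ 584.4 -187.9  212.1] yaw 177.1 j6 0.01 F [-0.3  0.3 -0.4] open 42.2 t 21.5
```

```bash
python3 -m creep '[[42,-3.6,0.7,35,0.09],[42,0,0,45,0],[42,0,0,45,0],[42,0,0,35,0],[42,0,0,15,0],[42,0,0,5,0],[42,0,0,0,0],[42,0,0,0,0]]'; python3 -c "
from lib import *
plan(587.6,-187.2,25,176.4)"
```

```text
time: 22.3
tool_pos: [0.5899, -0.1873, 0.0353]
orientation: [0.001, 0.032, 0.999, -0.0]
wrist_force: [-0.5, -0.3, -0.4]
opening: 0.493
shift mm [ 2.4  0.  10.3] turn units -0.0 tcp [ 589.9 -187.3   35.3] yaw 176.4 j6 -0.01 F [-0.5 -0.3 -0.4] open 42.1 t 22.3
```

```bash
python3 -m creep '[[42,2.4,0,5,0],[42,0,0,3,0],[42,0,0,2,0],[42,0,0,0,0],[20,0,0,0,0],[20,0,0,0,0],[20,0,0,0,0],[20,0,0,0,0]]' 50; python3 -m creep '[[20,0,0,-3,0],[20,0,0,-15,0],[20,0,0,-40,0],[20,0,0,-45,0],[20,0,0,-45,0],[20,0,0,0,0]]'; python3 place.py 530.6 321 150 182 w11
```

```text
time: 23.1
tool_pos: [0.5872, -0.1876, 0.0251]
orientation: [0.001, 0.032, 0.999, -0.0]
wrist_force: [-0.8, -0.4, 6.1]
opening: 0.302
time: 23.7
tool_pos: [0.5899, -0.1884, 0.1797]
orientation: [0.007, 0.032, 0.999, -0.002]
wrist_force: [1.5, 0.4, -0.7]
opening: 0.303
held {'c': array([ 589.7, -189. ]), 'size': array([27.4, 55.1], dtype=float32), 'ang': 86.7, 'px': array([321., 249.]), 'fill': np.float32(0.95)} off [-0.2 -0.6]
shift mm [ 90.6 503.8  24.8] turn units -0.71 tcp [ 588.4 -187.6  175.7] yaw 176.3 j6 -0.01 F [ 0.5 -0.2 -1.6] open 26.0 t 23.75
```

```bash
python3 -m creep '[[20,4,25,0,0],[20,8.5,47,0,0],[20,8.5,47,0,0],[20,8.5,47,0,0],[20,8.5,47,0,0],[20,8.5,47,0,0],[20,8.5,47,0,0],[20,8.5,47,0,0],[20,8.5,47,0,0],[20,8.5,47,0,0]]'; python3 -m creep '[[20,8.5,47,0,0],[20,2,10,0,-0.36],[20,0,0,20,-0.36],[20,0,0,0,0],[20,0,0,0,0]]'; python3 place.py 531 321 70 182 w12
```

```text
time: 24.75
tool_pos: [0.5338, 0.2667, 0.1704]
orientation: [-0.001, 0.032, 0.999, -0.001]
wrist_force: [1.0, -0.3, -0.3]
opening: 0.305
time: 25.25
tool_pos: [0.5278, 0.3219, 0.1507]
orientation: [-0.001, -0.017, 1.0, -0.001]
wrist_force: [0.5, 0.5, -0.4]
opening: 0.303
held {'c': array([527.3, 321.6]), 'size': array([27.4, 55.8], dtype=float32), 'ang': 92.3, 'px': array([321., 250.]), 'fill': np.float32(0.95)} off [-0.5 -0.3]
held {'c': array([487.6, 293.7]), 'size': array([16.7, 32.9], dtype=float32), 'ang': 92.0, 'px': array([402., 204.]), 'fill': np.float32(0.96)} off [-40.2 -28.2]
shift mm [-2.7 -1.1 81.7] turn units -0.0 tcp [528.3 322.  151.7] yaw -178.0 j6 -0.77 F [ 0.6 -0.1 -1.3] open 25.7 t 25.3
```

```bash
python3 -m creep '[[20,-3,-0.6,20,0],[20,0,0,30,0],[20,0,0,20,0],[20,0,0,10,0],[20,0,0,4,0],[20,0,0,2,0],[20,0,0,0,0]]' ; python3 place.py 531.2 321.5 61 182 w13; python3 -c "
import cv2;a=cv2.imread('pics/w13.png');cv2.imwrite('pics/w13c.png',cv2.resize(a[100:340,180:460],None,fx=2,fy=2,interpolation=cv2.INTER_CUBIC))"
```

```text
time: 26.0
tool_pos: [0.5319, 0.3224, 0.0668]
orientation: [0.001, -0.018, 1.0, 0.001]
wrist_force: [0.1, -0.2, -0.5]
opening: 0.305
held {'c': array([531.5, 322. ]), 'size': array([27.3, 56.4], dtype=float32), 'ang': 92.4, 'px': array([321., 249.]), 'fill': np.float32(0.94)} off [-0.4 -0.4]
held {'c': array([474.4, 312.5]), 'size': array([ 8. , 44.8], dtype=float32), 'ang': 98.4, 'px': array([433., 238.]), 'fill': np.float32(0.72)} off [-57.5  -9.9]
shift mm [ 0.7 -0.9  5.9] turn units 0.01 tcp [531.9 322.5  67. ] yaw -177.9 j6 -0.76 F [-0.1 -1.  -0.5] open 26.4 t 26.05
```

View pics/w13c.png

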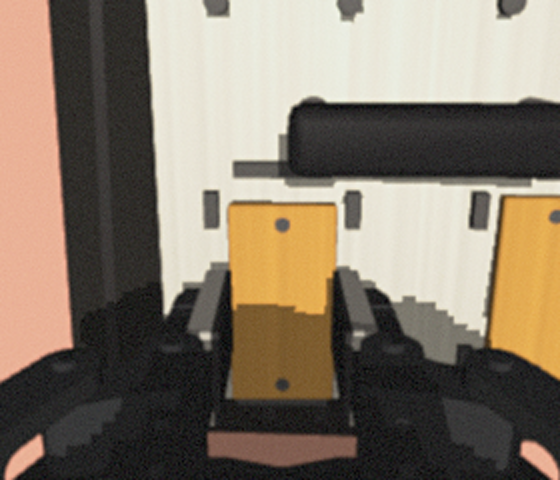

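The plate spans 229–337, between the strip edges at 219 and 344, so it is centred. The first plate lies flat at the right. Lowering and releasing.

```bash
python3 -m creep '[[20,0.5,-1,2,0],[20,0,0,2,0],[20,0,0,1.5,0],[20,0,0,1,0],[20,0,0,0,0],[20,0,0,0,0]]' ; python3 -m creep '[[36,0,0,0,0],[36,0,0,0,0],[36,0,0,-4,0],[36,0,0,-15,0],[54,0,0,-40,0],[54,0,0,-45,0],[54,0,0,-45,0],[54,0,0,-15,0]]'; python3 -c "
from lib import *
v=View('wrist','w14')
for b in v.blobs(*BRASS,.043,150): print(b)
v=View('top')
for b in v.blobs(*BRASS,0.008,25,(345,130,450,265)): print('brass',b['c'],b['ang'],b['size'])
plan(601.8,-251.4,150,182)"
```

```text
time: 26.65
tool_pos: [0.5308, 0.3211, 0.0601]
orientation: [0.0, -0.018, 1.0, 0.0]
wrist_force: [-2.2, -0.9, 5.2]
opening: 0.304
time: 27.45
tool_pos: [0.5326, 0.3219, 0.2296]
orientation: [0.004, -0.018, 1.0, 0.002]
wrist_force: [0.2, 0.1, 0.3]
opening: 0.634
{'c': array([459.8, 319.1]), 'size': array([27.3, 53.8], dtype=float32), 'ang': 92.4, 'px': array([388., 183.]), 'fill': np.float32(0.95)}
{'c': array([530.3, 320.7]), 'size': array([26.1, 53.9], dtype=float32), 'ang': 91.6, 'px': array([324., 182.]), 'fill': np.float32(0.97)}
brass [ 495.  -247.9] 178.4 [36.  36.3]
brass [ 601.3 -251. ] 178.4 [36.3 36.9]
shift mm [ -48.5 -575.7   75.1] turn units 0.01 tcp [532.1 321.9 227.2] yaw -177.9 j6 -0.76 F [-0.3 -0.2 -0.1] open 54.2 t 27.55
```

```bash
python3 -m creep '[[54,-4,-25,0,0],[54,-4,-48,0,0],[54,-4,-48,0,0],[54,-4,-48,0,0],[54,-4,-48,0,0],[54,-4,-48,0,0],[54,-4,-48,0,0],[54,-4,-48,0,0],[54,-4,-48,0,0],[54,-4,-48,0,0]]'; python3 -m creep '[[54,-4,-48,0,0],[54,-4,-48,0,0],[54,-4,-25,0,0],[54,0,0,15,0],[54,0,0,0,0],[54,0,0,0,0]]'; python3 -c "
from lib import *
v=View('wrist','w15')
for b in v.blobs(*BRASS,.008,150): print(b)
plan(601.8,-251.4,25,182)"
```

```text
time: 28.55
tool_pos: [0.5867, -0.136, 0.2221]
orientation: [-0.001, -0.018, 1.0, 0.0]
wrist_force: [1.8, 0.3, -0.7]
opening: 0.634
time: 29.15
tool_pos: [0.6031, -0.2544, 0.2073]
orientation: [-0.001, -0.018, 1.0, 0.0]
wrist_force: [0.5, -0.4, 0.4]
opening: 0.629
{'c': array([ 495.1, -248.3]), 'size': array([37.9, 38.2], dtype=float32), 'ang': 96.2, 'px': array([413., 190.]), 'fill': np.float32(0.77)}
{'c': array([ 601.7, -251.6]), 'size': array([36.7, 37.4], dtype=float32), 'ang': 92.1, 'px': array([321., 184.]), 'fill': np.float32(0.8)}
shift mm [  1.5   2.9 183.2] turn units 0.01 tcp [ 603.5 -254.2  208.2] yaw -177.9 j6 0.2 F [-0.8  0.4  0.1] open 54.1 t 29.2
```

```bash
python3 -m creep '[[54,1.5,2.9,35,0],[54,0,0,45,0],[54,0,0,45,0],[54,0,0,32,0],[54,0,0,12,0],[54,0,0,4,0],[54,0,0,0,0],[54,0,0,0,0]]'; python3 -c "
from lib import *
plan(601.7,-251.6,24.3,182)"
```

```text
time: 30.0
tool_pos: [0.6035, -0.2521, 0.0377]
orientation: [0.002, -0.018, 1.0, -0.001]
wrist_force: [-0.2, 1.2, -0.1]
opening: 0.631
shift mm [ 1.9  0.6 13.4] turn units 0.01 tcp [ 603.5 -252.1   37.7] yaw -177.9 j6 0.19 F [-0.2  1.2 -0.1] open 53.9 t 30.0
```

```bash
python3 -m creep '[[54,1.9,0.6,6,0],[54,0,0,4,0],[54,0,0,3.3,0],[54,0,0,0,0],[30,0,0,0,0],[30,0,0,0,0],[30,0,0,0,0],[30,0,0,0,0]]' 50; python3 -m creep '[[30,0,0,-3,0],[30,0,0,-15,0],[30,0,0,-40,0],[30,0,0,-45,0],[30,0,0,-45,0],[30,0,0,0,0],[30,0,0,0,0]]'; python3 place.py 534.2 225.5 150 182 w16
```

```text
time: 30.8
tool_pos: [0.6008, -0.252, 0.0241]
orientation: [0.001, -0.018, 1.0, -0.001]
wrist_force: [-2.3, 0.3, 8.9]
opening: 0.433
time: 31.5
tool_pos: [0.6006, -0.2512, 0.1711]
orientation: [0.001, -0.018, 1.0, 0.0]
wrist_force: [0.5, 0.8, -1.7]
opening: 0.43
held {'c': array([ 600.5, -251.8]), 'size': array([37.1, 40.2], dtype=float32), 'ang': 91.0, 'px': array([320., 252.]), 'fill': np.float32(0.79)} off [-0.1 -0.6]
held {'c': array([ 551.3, -284.1]), 'size': array([17.3, 18.7], dtype=float32), 'ang': 98.4, 'px': array([423., 196.]), 'fill': np.float32(0.8)} off [-49.3 -32.9]
shift mm [ 48.4 478.4  19.8] turn units 0.01 tcp [ 599.7 -250.9  169.3] yaw -177.9 j6 0.19 F [-0.5 -0.6 -2. ] open 36.9 t 31.55
```

```bash
python3 -m creep '[[30,3,25,0,0],[30,5,47,0,0],[30,5,47,0,0],[30,5,47,0,0],[30,5,47,0,0],[30,5,47,0,0],[30,5,47,0,0],[30,5,47,0,0],[30,5,47,0,0],[30,5,47,0,0]]'; python3 -m creep '[[30,0,30,0,0],[30,0,0,10,0],[30,0,0,10,0],[30,0,0,0,0]]'; python3 place.py 534.2 225.5 67 182 w17
```

```text
time: 32.55
tool_pos: [0.5344, 0.1961, 0.168]
orientation: [-0.002, -0.018, 1.0, -0.001]
wrist_force: [1.0, 0.5, -0.8]
opening: 0.431
time: 32.95
tool_pos: [0.5333, 0.2232, 0.1468]
orientation: [-0.003, -0.018, 1.0, -0.002]
wrist_force: [-0.7, -0.1, -0.9]
opening: 0.432
held {'c': array([532.8, 236.5]), 'size': array([37.2, 68. ], dtype=float32), 'ang': 90.6, 'px': array([320., 274.]), 'fill': np.float32(0.63)} off [-0.5 13.3]
shift mm [-0.5  2.5 81.1] turn units -0.0 tcp [534.1 223.1 148.1] yaw -178.0 j6 -0.63 F [ 0.2  0.6 -0.5] open 37.0 t 33.0
```

```bash
python3 -m creep '[[30,-0.5,2.8,20,0],[30,0,0,30,0],[30,0,0,20,0],[30,0,0,8,0],[30,0,0,2,0],[30,0,0,0,0],[30,0,0,0,0]]' ; python3 place.py 534.2 225.8 61 182 w18; python3 -c "
import cv2;a=cv2.imread('pics/w18.png');cv2.imwrite('pics/w18c.png',cv2.resize(a[130:340,180:460],None,fx=2.4,fy=2.4,interpolation=cv2.INTER_CUBIC))"
```

```text
time: 33.7
tool_pos: [0.5361, 0.2277, 0.0714]
orientation: [0.001, -0.018, 1.0, 0.001]
wrist_force: [-0.2, 0.0, -0.7]
opening: 0.428
held {'c': array([536. , 227.4]), 'size': array([37.2, 39.7], dtype=float32), 'ang': 91.5, 'px': array([321., 252.]), 'fill': np.float32(0.8)} off [-0.1 -0.3]
shift mm [ 1.9 -2.  10.3] turn units 0.01 tcp [536.  227.8  71.3] yaw -177.9 j6 -0.63 F [-0.7  0.5 -0.6] open 36.7 t 33.75
```

View pics/w18c.png

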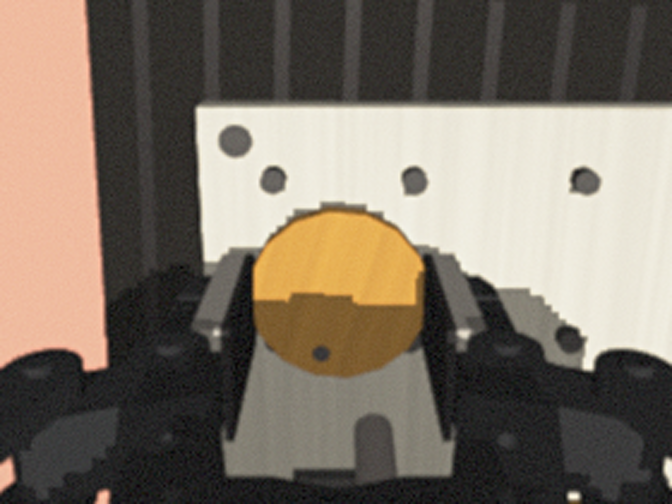

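The dowels are at 273 and 414 (midpoint 343.5) and the disc's centre is at 338. It needs about 1.5 mm in +tool x, which agrees with the plan's correction.

```bash
python3 -m creep '[[30,1.6,-1.9,2,0],[30,0,0,3,0],[30,0,0,3,0],[30,0,0,0,0]]' ; python3 -m creep '[[30,0,0,2,0],[30,0,0,1.5,0],[30,0,0,0,0],[30,0,0,0,0]]'; python3 place.py 534.2 225.8 59 182 w19
```

```text
time: 34.15
tool_pos: [0.5334, 0.2253, 0.0614]
orientation: [-0.0, -0.018, 1.0, -0.0]
wrist_force: [-1.1, 0.4, -0.2]
opening: 0.431
time: 34.55
tool_pos: [0.5339, 0.2256, 0.0591]
orientation: [0.0, -0.018, 1.0, 0.0]
wrist_force: [-2.2, -1.0, 5.2]
opening: 0.428
held {'c': array([533.6, 225.2]), 'size': array([37.3, 39.7], dtype=float32), 'ang': 90.5, 'px': array([321., 252.]), 'fill': np.float32(0.8)} off [-0.3 -0.4]
shift mm [-0.4  0.2  0.1] turn units 0.01 tcp [533.8 225.6  59.1] yaw -177.9 j6 -0.63 F [-2.1 -1.4  5.8] open 36.7 t 34.6
```

```bash
python3 -m creep '[[48,0,0,0,0],[48,0,0,0,0],[48,0,0,-4,0],[48,0,0,-15,0],[54,0,0,-40,0],[54,0,0,-45,0],[54,0,0,-45,0],[54,0,0,-15,0]]'; python3 -c "
from lib import *
v=View('wrist','w20')
for b in v.blobs(*BRASS,.043,150): print(b)
v=View('top')
for b in v.blobs(*BRASS,0.008,25,(345,130,450,265)): print('brass',b['c'],b['ang'],b['size'])
plan(495.1,-248,150,182)"
```

```text
time: 35.4
tool_pos: [0.5357, 0.2261, 0.2285]
orientation: [0.004, -0.018, 1.0, 0.002]
wrist_force: [0.1, 0.9, 0.6]
opening: 0.634
{'c': array([530.7, 320.4]), 'size': array([26.6, 53.7], dtype=float32), 'ang': 92.4, 'px': array([323., 261.]), 'fill': np.float32(0.92)}
{'c': array([533.5, 225.3]), 'size': array([36.9, 37.8], dtype=float32), 'ang': 65.6, 'px': array([324., 183.]), 'fill': np.float32(0.77)}
brass [ 495.  -247.9] 178.4 [36.  36.2]
shift mm [  57.6 -472.7   74.2] turn units 0.01 tcp [535.1 226.2 226.2] yaw -177.9 j6 -0.63 F [ 0.  -0.5 -0. ] open 54.4 t 35.5
```

```bash
python3 -m creep '[[54,5,-25,0,0],[54,6,-47,0,0],[54,6,-47,0,0],[54,6,-47,0,0],[54,6,-47,0,0],[54,6,-47,0,0],[54,6,-47,0,0],[54,6,-47,0,0],[54,6,-47,0,0],[54,3,-45,0,0]]'; python3 -m creep '[[54,0,-25,0,0],[54,0,0,15,0],[54,0,0,0,0],[54,0,0,0,0]]'; python3 -c "
from lib import *
v=View('wrist','w21')
for b in v.blobs(*BRASS,.008,150): print(b)
plan(495.1,-248,24.3,182)"
```

```text
time: 36.5
tool_pos: [0.4927, -0.224, 0.2215]
orientation: [-0.001, -0.018, 1.0, 0.0]
wrist_force: [0.6, 0.8, 0.4]
opening: 0.634
time: 36.9
tool_pos: [0.4942, -0.2469, 0.2067]
orientation: [-0.001, -0.018, 1.0, 0.0]
wrist_force: [0.1, 0.2, 0.3]
opening: 0.632
{'c': array([ 494.8, -247.7]), 'size': array([37.1, 37.6], dtype=float32), 'ang': 2.1, 'px': array([320., 181.]), 'fill': np.float32(0.78)}
shift mm [ -0.5  -1.2 183.2] turn units 0.01 tcp [ 494.7 -246.8  207.5] yaw -177.9 j6 0.22 F [0.3 0.7 0.1] open 54.3 t 36.95
```

```bash
python3 -m creep '[[54,0,-1,35,0],[54,0,0,45,0],[54,0,0,45,0],[54,0,0,32,0],[54,0,0,12,0],[54,0,0,4,0],[54,0,0,0,0],[54,0,0,0,0]]'; python3 -c "
from lib import *
plan(495,-247.9,24.3,182)"
```

```text
time: 37.75
tool_pos: [0.4963, -0.2485, 0.0365]
orientation: [0.002, -0.018, 1.0, -0.001]
wrist_force: [-0.8, -0.2, 1.2]
opening: 0.634
shift mm [ 1.3  0.6 12.2] turn units 0.01 tcp [ 496.3 -248.5   36.5] yaw -177.9 j6 0.22 F [-0.8 -0.2  1.2] open 54.2 t 37.75
```

```bash
python3 -m creep '[[54,1,0.6,6,0],[54,0,0,4,0],[54,0,0,2.2,0],[54,0,0,0,0],[30,0,0,0,0],[30,0,0,0,0],[30,0,0,0,0],[30,0,0,0,0]]' 50; python3 -m creep '[[30,0,0,-3,0],[30,0,0,-15,0],[30,0,0,-40,0],[30,0,0,-45,0],[30,0,0,-45,0],[30,0,0,0,0],[30,0,0,0,0]]'; python3 place.py 462.2 223 150 182 w22
```

```text
time: 38.55
tool_pos: [0.4946, -0.2483, 0.0241]
orientation: [0.001, -0.018, 1.0, -0.001]
wrist_force: [-1.9, 0.0, 9.9]
opening: 0.432
time: 39.25
tool_pos: [0.4943, -0.2475, 0.1713]
orientation: [0.001, -0.018, 1.0, -0.0]
wrist_force: [-0.0, -0.4, -1.5]
opening: 0.431
held {'c': array([ 494.1, -247.6]), 'size': array([37.1, 40.3], dtype=float32), 'ang': 90.2, 'px': array([321., 252.]), 'fill': np.float32(0.79)} off [-0.2 -0.1]
shift mm [ 14.4 471.1  20.2] turn units 0.01 tcp [ 493.4 -247.3  169.8] yaw -177.9 j6 0.22 F [-0.8 -0.3 -0.7] open 37.0 t 39.3
```

```bash
python3 -m creep '[[30,1,25,0,0],[30,1.5,47,0,0],[30,1.5,47,0,0],[30,1.5,47,0,0],[30,1.5,47,0,0],[30,1.5,47,0,0],[30,1.5,47,0,0],[30,1.5,47,0,0],[30,1.5,47,0,0],[30,1.5,47,0,0]]'; python3 -m creep '[[30,0,23,0,0],[30,0,0,10,0],[30,0,0,10,0],[30,0,0,0,0],[30,0,0,0,0]]'; python3 place.py 462.2 223.2 69 182 w23
```

```text
time: 40.3
tool_pos: [0.4618, 0.201, 0.1686]
orientation: [-0.001, -0.018, 1.0, -0.001]
wrist_force: [1.2, -0.1, -0.7]
opening: 0.432
time: 40.8
tool_pos: [0.4621, 0.2213, 0.1496]
orientation: [-0.001, -0.017, 1.0, -0.001]
wrist_force: [0.1, -0.2, 0.1]
opening: 0.428
held {'c': array([461.3, 234.8]), 'size': array([37.3, 67.4], dtype=float32), 'ang': 92.0, 'px': array([320., 274.]), 'fill': np.float32(0.64)} off [-0.8 13.5]
held {'c': array([505.9, 197. ]), 'size': array([23. , 23.1], dtype=float32), 'ang': 92.0, 'px': array([235., 206.]), 'fill': np.float32(0.79)} off [ 43.8 -24.3]
shift mm [ 0.2  1.7 81.2] turn units -0.0 tcp [462.4 221.5 150.2] yaw -178.0 j6 -0.72 F [-0.3 -0.6  0.7] open 36.8 t 40.85
```

```bash
python3 -m creep '[[30,1,1,20,0],[30,0,0,30,0],[30,0,0,20,0],[30,0,0,8,0],[30,0,0,3,0],[30,0,0,0,0],[30,0,0,0,0]]' ; python3 place.py 462.2 223.2 59 182 w24; python3 -c "
import cv2;a=cv2.imread('pics/w24.png');cv2.imwrite('pics/w24c.png',cv2.resize(a[130:340,180:460],None,fx=2.4,fy=2.4,interpolation=cv2.INTER_CUBIC))"
```

```text
time: 41.55
tool_pos: [0.4621, 0.2239, 0.0705]
orientation: [0.001, -0.018, 1.0, 0.001]
wrist_force: [0.0, 0.2, -0.1]
opening: 0.434
held {'c': array([461.9, 223.9]), 'size': array([37.2, 40.3], dtype=float32), 'ang': 91.5, 'px': array([321., 252.]), 'fill': np.float32(0.79)} off [-0.2 -0. ]
held {'c': array([517.5, 220.9]), 'size': array([14.6, 36.5], dtype=float32), 'ang': 85.6, 'px': array([210., 242.]), 'fill': np.float32(0.75)} off [55.4 -3. ]
shift mm [-0.2 -0.8 11.5] turn units 0.01 tcp [462.  224.   70.5] yaw -177.9 j6 -0.72 F [ 0.1 -0.4 -0.5] open 36.7 t 41.6
```

View pics/w24c.png

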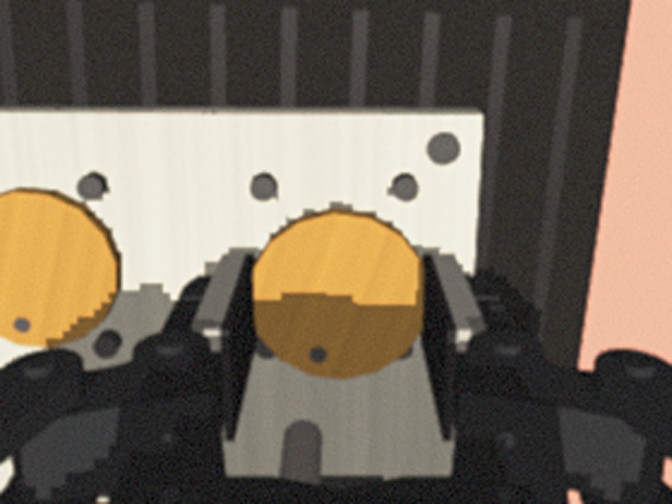

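The dowels are at 263 and 404 (midpoint 333.5) and the disc's centre is at 338, so it needs about 1 mm in −tool x. The other disc sits between its dowels. Lowering and releasing.

```bash
python3 -m creep '[[30,-0.8,-0.7,3,0],[30,0,0,3,0],[30,0,0,3,0],[30,0,0,1.5,0],[30,0,0,1,0],[30,0,0,0,0],[30,0,0,0,0]]' ; python3 place.py 462.2 223.2 59 182 w25
```

```text
time: 42.3
tool_pos: [0.462, 0.2227, 0.0591]
orientation: [0.0, -0.018, 1.0, -0.0]
wrist_force: [-5.5, -1.1, 11.6]
opening: 0.43
held {'c': array([519.4, 223.3]), 'size': array([11.1, 30.9], dtype=float32), 'ang': 85.7, 'px': array([208., 250.]), 'fill': np.float32(0.78)} off [57.4  0.6]
held {'c': array([461.8, 222.9]), 'size': array([37.2, 39.8], dtype=float32), 'ang': 91.4, 'px': array([321., 253.]), 'fill': np.float32(0.8)} off [-0.2  0.2]
shift mm [-0.2  0.5  0. ] turn units 0.01 tcp [462.  222.7  59. ] yaw -177.9 j6 -0.72 F [-5.5 -1.7 11.5] open 36.8 t 42.35
```

```bash
python3 -m creep '[[48,0,0,0,0],[48,0,0,0,0],[48,0,0,-4,0],[48,0,0,-15,0],[54,0,0,-40,0],[54,0,0,-45,0],[70,0,0,-45,0],[70,-18,24,-15,0],[70,-18,24,0,0]]'; python3 -m creep '[[70,0,0,0,1],[70,0,0,0,1],[70,0,0,0,1],[70,0,0,0,1],[70,0,0,0,1],[70,0,0,0,1],[70,0,0,0,1],[70,0,0,0,1],[70,0,0,0,1],[70,0,0,0,1]]';  python3 -m creep '[[70,0,0,0,1],[70,0,0,0,0.25],[70,0,0,0,0],[70,0,0,0,0]]'; python3 -c "
from lib import *
v=View('wrist','w26')
for b in v.blobs(*BRASS,.043,150): print(b)
for b in v.blobs([0,0,0],[180,255,45],0.082,200,(280,80,380,330),3): print('handle',b)
plan(496.4,272.4,81,92)"
```

```text
time: 43.25
tool_pos: [0.4981, 0.2732, 0.2263]
orientation: [0.003, -0.018, 1.0, 0.002]
wrist_force: [0.1, -1.4, 0.2]
opening: 0.821
time: 44.25
tool_pos: [0.4964, 0.2721, 0.2217]
orientation: [0.0, 0.631, 0.776, -0.0]
wrist_force: [0.7, -0.8, 0.5]
opening: 0.819
time: 44.65
tool_pos: [0.4963, 0.2721, 0.2218]
orientation: [-0.0, 0.694, 0.72, -0.0]
wrist_force: [-0.6, 0.3, -0.1]
opening: 0.823
{'c': array([632.7, 630.6]), 'size': array([ 64.3, 213.1], dtype=float32), 'ang': 18.8, 'px': array([621., 296.]), 'fill': np.float32(0.61)}
{'c': array([529.5, 320.8]), 'size': array([26.8, 55.4], dtype=float32), 'ang': 92.2, 'px': array([363., 218.]), 'fill': np.float32(0.94)}
{'c': array([532.6, 225.9]), 'size': array([37.3, 37.8], dtype=float32), 'ang': 92.2, 'px': array([277., 217.]), 'fill': np.float32(0.78)}
{'c': array([459.8, 319.9]), 'size': array([26.9, 54.9], dtype=float32), 'ang': 92.2, 'px': array([367., 153.]), 'fill': np.float32(0.93)}
{'c': array([461.5, 224. ]), 'size': array([37.2, 37.4], dtype=float32), 'ang': 135.5, 'px': array([275., 152.]), 'fill': np.float32(0.78)}
handle {'c': array([495.1, 272.4]), 'size': array([10.6, 66.9], dtype=float32), 'ang': 2.4, 'px': array([323., 193.]), 'fill': np.float32(0.45)}
shift mm [3.000e-01 1.000e-01 1.407e+02] turn units 0.02 tcp [496.3 272.1 221.7] yaw 92.1 j6 -2.31 F [-0.  -0.3  0.4] open 70.2 t 44.7
```

View pics/w26.png

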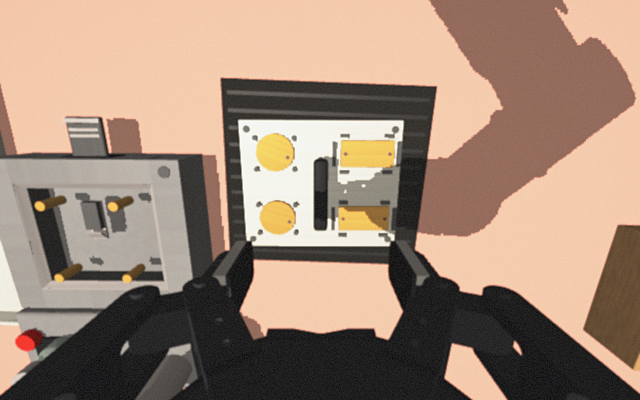

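All four blanks lie in their places: discs at (275,152) and (277,217) between the dowels, plates at (367,153) and (363,218) between the strips. The handle is at (322,193). Gripping it lower and harder in case the grip slackens.

```bash
python3 -m creep '[[40,0,0,30,0],[40,0,0,40,0],[40,0,0,40,0],[40,0,0,20,0],[40,0,0,10,0],[40,0,0,4,0],[40,0,0,0,0],[5,0,0,0,0],[5,0,0,0,0],[5,0,0,0,0]]' 110; python3 -m creep '[[5,0,0,0,0],[5,0,0,0,0]]'; python3 -c "
from lib import *
plan(496,272,75,92)"
```

```text
time: 45.7
tool_pos: [0.497, 0.2723, 0.0795]
orientation: [0.0, 0.694, 0.72, 0.001]
wrist_force: [-1.3, -1.2, 5.2]
opening: 0.137
time: 45.9
tool_pos: [0.497, 0.2723, 0.0795]
orientation: [0.0, 0.694, 0.72, 0.001]
wrist_force: [-1.7, -1.3, 5.9]
opening: 0.144
shift mm [-0.3 -1.   4.4] turn units 0.01 tcp [497.  272.3  79.5] yaw 92.1 j6 -2.31 F [-1.7 -1.3  5.9] open 12.3 t 45.9
```

```bash
python3 -m creep '[[5,0,0,-3,0],[5,0,0,-8,0],[5,0,0,-15,0],[5,0,0,-20,0],[5,0,0,-20,0],[5,0,0,-15,0],[5,0,0,-10,0],[5,0,0,0,0],[5,0,0,0,0]]'; python3 -c "
from lib import *
plan(558.5,32.6,160,92)
v=View('wrist','w27')
for b in v.blobs([0,0,0],[180,255,45],v.st['tool_pos'][2]+.001,200,(280,80,380,250),3): print('handle',b,b['c']-v.st['tool_pos'][:2]*1000)
for b in v.blobs(*BRASS,v.st['tool_pos'][2]-.037,150): print(b['c']-v.st['tool_pos'][:2]*1000,b['size'])"
```

```text
time: 46.8
tool_pos: [0.4958, 0.2719, 0.1679]
orientation: [-0.0, 0.694, 0.72, -0.001]
wrist_force: [-0.8, 0.1, -6.9]
opening: 0.135
shift mm [-241.4   54.2    7.9] turn units 0.01 tcp [495.8 271.9 167.9] yaw 92.0 j6 -2.31 F [-0.8  0.1 -6.9] open 11.5 t 46.8
handle {'c': array([471.6, 271.6]), 'size': array([14.1, 24.5], dtype=float32), 'ang': 2.1, 'px': array([321., 225.]), 'fill': np.float32(0.88)} [-24.16324452  -0.31718876]
handle {'c': array([420.5, 273.3]), 'size': array([ 5.6, 38.4], dtype=float32), 'ang': 89.7, 'px': array([332., 102.]), 'fill': np.float32(0.45)} [-75.26324452   1.38281124]
[21.03675548 55.48281124] [12.2 44.1]
[ 22.63675548 -46.51718876] [13.7 31.4]
[-38.26324452  47.98281124] [27.4 55.4]
[-35.56324452 -48.01718876] [38.4 39.3]
```

```bash
python3 -m creep '[[5,-12,3,0,0],[5,-26,6,0,0],[5,-28,6.5,0,0],[5,-28,6.5,0,0],[5,-28,6.5,0,0],[5,-28,6.5,0,0],[5,-28,6.5,0,0],[5,-28,6.5,0,0],[5,-24,5,0,0],[5,-11,2.5,0,0]]'; python3 -m creep '[[5,0,0,0,0],[5,0,0,0,0],[5,0,0,0,0]]'; python3 -c "
from lib import *
plan(560.2,32.6,130,92)
v=View('wrist','w28')
for b in v.blobs(*BRASS,v.st['tool_pos'][2]-.037,150): print(b['c']-v.st['tool_pos'][:2]*1000,b['size'])"
```

```text
time: 47.85
tool_pos: [0.5602, 0.0306, 0.1679]
orientation: [-0.0, 0.695, 0.719, -0.001]
wrist_force: [0.5, -0.0, -6.8]
opening: 0.14
time: 48.15
tool_pos: [0.5602, 0.0339, 0.1685]
orientation: [-0.0, 0.694, 0.72, -0.0]
wrist_force: [0.5, -0.3, -7.0]
opening: 0.141
shift mm [-1.3 -0.  38.5] turn units 0.01 tcp [560.2  33.9 168.5] yaw 92.1 j6 -1.87 F [ 0.5 -0.3 -7. ] open 12.0 t 48.15
[23.5829888  55.11715342] [11.1 42.9]
[ 22.6829888  -46.38284658] [13.8 31.3]
[-38.2170112   47.71715342] [27.4 55.5]
[-35.6170112  -47.68284658] [38.4 39.1]
```

```bash
python3 -m creep '[[5,-1.3,0,8,0],[5,0,0,10,0],[5,0,0,8,0],[5,0,0,4,0],[5,0,0,2,0],[5,0,0,0,0],[5,0,0,0,0]]'; python3 -m creep '[[5,0,0,3,0],[5,0,0,3,0],[5,0,0,0,0]]'; python3 -m creep '[[5,0,0,3,0],[5,0,0,2,0],[5,0,0,0,0],[5,0,0,0,0]]'
```

```text
time: 48.9
tool_pos: [0.5608, 0.032, 0.1371]
orientation: [0.0, 0.694, 0.72, 0.0]
wrist_force: [0.5, 0.2, -6.3]
opening: 0.142
time: 49.2
tool_pos: [0.5602, 0.0319, 0.1302]
orientation: [-0.0, 0.694, 0.72, -0.0]
wrist_force: [-0.5, 0.3, -6.8]
opening: 0.133
time: 49.6
tool_pos: [0.5605, 0.0325, 0.1271]
orientation: [0.0, 0.694, 0.72, 0.001]
wrist_force: [-5.5, 3.4, 2.5]
opening: 0.14
```

```bash
python3 -m creep '[[5,1,-1.5,0,0],[5,0,0,0,0],[5,0,0,0,0]]'; python3 -c "
from lib import *
v=View('wrist','w29')
for b in v.blobs(*BRASS,v.st['tool_pos'][2]-.037,150): print(b['c']-v.st['tool_pos'][:2]*1000,b['size'],b['px'])
v=View('side','s3')
for b in v.blobs([0,0,150],[180,50,255],0.085,300,(265,150,365,240),5): print('pallet',b)
cv2.imwrite('pics/s3c.png',cv2.resize(v.im[90:260,230:430],None,fx=3.5,fy=3.5,interpolation=cv2.INTER_CUBIC))"
```

```text
time: 49.9
tool_pos: [0.5587, 0.0329, 0.1252]
orientation: [-0.0, 0.694, 0.72, -0.0]
wrist_force: [-0.4, -0.3, -7.0]
opening: 0.138
[21.00648417 55.31416005] [12.2 43.9] [409. 274.]
[ 22.60648417 -46.48583995] [13.8 31.3] [243. 272.]
[-38.19351583  47.81416005] [27.4 55.6] [407. 179.]
[-35.59351583 -47.58583995] [38.6 39. ] [237. 177.]
pallet {'c': array([558.4,  29.4]), 'size': array([138.8, 170.6], dtype=float32), 'ang': 91.9, 'px': array([316., 191.]), 'fill': np.float32(0.58)}
```

View pics/s3c.png

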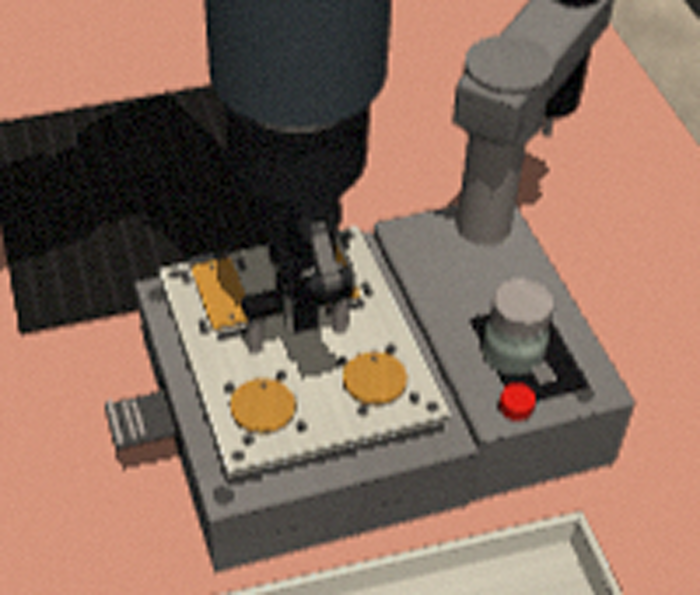

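The pallet is over the bed with its blanks in place and the jar untouched. The lateral contact has gone (−7 N, just the weight) after moving 1.5 mm forward. Continuing down onto the pins.

```bash
python3 -m creep '[[5,0,0,2,0],[5,0,0,1,0],[5,0,0,0,0]]'; python3 -m creep '[[5,0,0,1,0],[5,0,0,0,0],[5,0,0,0,0]]'; python3 -m creep '[[5,0,0,1,0],[5,0,0,0,0],[5,0,0,0,0]]'
```

```text
time: 50.3
tool_pos: [0.5595, 0.0329, 0.1229]
orientation: [0.0, 0.694, 0.72, 0.0]
wrist_force: [0.9, 0.2, -5.7]
opening: 0.14
time: 50.6
tool_pos: [0.5595, 0.0329, 0.1222]
orientation: [0.0, 0.694, 0.72, 0.0]
wrist_force: [1.9, 0.6, -3.8]
opening: 0.14
time: 50.9
tool_pos: [0.5598, 0.033, 0.1215]
orientation: [0.001, 0.694, 0.72, 0.001]
wrist_force: [2.4, 0.2, 0.5]
opening: 0.138
```

```bash
python3 -m creep '[[20,0,0,0,0],[28,0,0,0,0],[28,0,0,-3,0],[30,0,0,-15,0],[30,0,0,-20,0],[30,0,-1,-15,0],[0,0,0,0,0],[0,0,0,0,0],[0,0,0,0,0],[0,0,0,0,0]]' 40; python3 -c "
from lib import *
plan(558.3,32.8,150,92)
v=View('top')
for b in v.blobs(*BRASS,.085,25,(255,150,350,228)): print('brass',b['c'],b['ang'],b['size'])
for b in v.blobs(*BRASS,.008,25,(345,130,450,265)): print('pan',b)"
```

```text
time: 51.9
tool_pos: [0.5575, 0.0328, 0.1728]
orientation: [-0.001, 0.694, 0.72, -0.001]
wrist_force: [-0.2, -0.5, -0.2]
opening: -0.002
shift mm [ 0.   0.8 22.8] turn units 0.01 tcp [557.5  32.8 172.8] yaw 92.1 j6 -1.87 F [-0.2 -0.5 -0.2] open -0.2 t 51.9
brass [522.1  80.1] 89.6 [26.1 54.7]
brass [524.  -14.9] 179.5 [36.5 36.6]
```

```bash
python3 -m creep '[[0,0,0.8,10,0],[0,0,0,10,0],[0,0,0,4,0],[0,0,0,2,0],[0,0,0,0,0]]'; python3 -m creep '[[0,0,0,2,0],[0,0,0,2,0],[0,0,0,0,0]]'; python3 -m creep '[[0,0,0,2,0],[0,0,0,2,0],[0,0,0,0,0]]'
```

```text
time: 52.45
tool_pos: [0.5586, 0.0328, 0.1473]
orientation: [-0.0, 0.694, 0.72, -0.0]
wrist_force: [-0.2, -0.0, 1.0]
opening: 0.0
time: 52.75
tool_pos: [0.5592, 0.0329, 0.1451]
orientation: [0.001, 0.694, 0.72, 0.001]
wrist_force: [-1.7, 0.1, 4.7]
opening: -0.003
time: 53.05
tool_pos: [0.5592, 0.0329, 0.1417]
orientation: [0.001, 0.694, 0.72, 0.001]
wrist_force: [-3.8, 0.9, 8.9]
opening: -0.0
```

```bash
python3 -m creep '[[0,0,0,2,0],[0,0,0,2,0],[0,0,0,0,0]]'; python3 -m creep '[[0,0,0,2,0],[0,0,0,1,0],[0,0,0,0,0],[0,0,0,0,0]]'
```

```text
time: 53.35
tool_pos: [0.5592, 0.033, 0.1373]
orientation: [0.001, 0.694, 0.72, 0.001]
wrist_force: [-2.9, 1.2, 6.5]
opening: 0.004
time: 53.75
tool_pos: [0.5592, 0.0329, 0.1343]
orientation: [0.001, 0.694, 0.72, 0.001]
wrist_force: [-2.4, 1.0, 6.1]
opening: -0.001
```

```bash
python3 -m creep '[[0,0,0,1,0],[0,0,0,0,0],[0,0,0,0,0]]'; python3 -m creep '[[0,0,0,1,0],[0,0,0,0,0],[0,0,0,0,0]]'
```

```text
time: 54.05
tool_pos: [0.5592, 0.0329, 0.1341]
orientation: [0.001, 0.694, 0.72, 0.001]
wrist_force: [-4.5, 0.8, 11.6]
opening: -0.0
time: 54.35
tool_pos: [0.5592, 0.0329, 0.134]
orientation: [0.001, 0.694, 0.72, 0.001]
wrist_force: [-7.7, 0.5, 17.0]
opening: -0.0
```

Bottomed at the seated height (TCP 134.0, as predicted) with 17 N. Withdrawing and checking whether it stays down.

```bash
python3 -m creep '[[0,0,0,0,0],[0,0,0,-2,0],[0,0,0,-5,0],[0,0,0,-20,0],[0,0,0,-40,0],[0,0,0,-40,0],[85,0,-10,0,0],[85,0,0,0,0],[85,0,0,0,0],[85,0,0,0,0]]'; python3 -c "
from lib import *
plan(559,32.8,230,92)
v=View('wrist','w30')
for z,h in((.112,'home'),(.124,'up')):
  for b in v.blobs([0,0,0],[180,255,45],z,200,(280,80,380,270),3): print(h,'handle',b)
for b in v.blobs(*BRASS,.073,150): print(b)
a=v.im
v=View('side','s4')
for b in v.blobs([0,0,150],[180,50,255],0.068,300,(265,150,365,240),5): print('pallet if home: centre should be 558.7,30.7',b)
c=cv2.resize(v.im[90:260,230:430],(471,400),interpolation=cv2.INTER_CUBIC)
cv2.imwrite('pics/fin.png',np.vstack([cv2.resize(a[60:300,160:480],(471,353)),c])[:600] if 0 else np.hstack([cv2.resize(a[60:300,180:460],(400,343)),cv2.resize(v.im[90:260,230:430],(400,343))]))"
```

```text
time: 55.35
tool_pos: [0.5485, 0.0325, 0.2365]
orientation: [-0.001, 0.694, 0.72, -0.001]
wrist_force: [-0.0, -1.4, -0.2]
opening: 0.683
shift mm [-0.  10.5  6.5] turn units 0.01 tcp [548.5  32.5 236.5] yaw 92.1 j6 -1.88 F [-0.  -1.4 -0.2] open 58.3 t 55.35
home handle {'c': array([558.4,  33.9]), 'size': array([11.1, 67.8], dtype=float32), 'ang': 1.8, 'px': array([321., 210.]), 'fill': np.float32(0.94)}
up handle {'c': array([554.6,  33.7]), 'size': array([10.5, 64.5], dtype=float32), 'ang': 1.8, 'px': array([321., 210.]), 'fill': np.float32(0.94)}
{'c': array([592.3,  82.5]), 'size': array([27.3, 54.8], dtype=float32), 'ang': 92.1, 'px': array([365., 232.]), 'fill': np.float32(0.88)}
{'c': array([595.8, -12.3]), 'size': array([38.1, 38.6], dtype=float32), 'ang': 170.2, 'px': array([276., 232.]), 'fill': np.float32(0.76)}
{'c': array([521.9,  80.8]), 'size': array([26.1, 55.1], dtype=float32), 'ang': 92.1, 'px': array([369., 166.]), 'fill': np.float32(0.98)}
{'c': array([524.5, -15. ]), 'size': array([37. , 38.1], dtype=float32), 'ang': 0.6, 'px': array([274., 165.]), 'fill': np.float32(0.79)}
pallet if home: centre should be 558.7,30.7 {'c': array([560.4,  31.5]), 'size': array([139.3, 171.7], dtype=float32), 'ang': 91.9, 'px': array([316., 194.]), 'fill': np.float32(0.62)}
```

View pics/fin.png

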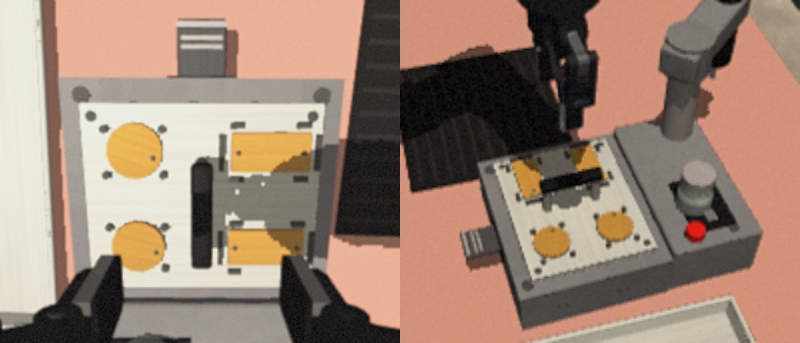

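The pallet stays down on its own against the pins. All four blanks are in their places, the tab is up and the jar is standing. The robot is clear, so I'm handing in.

```bash
python3 -c "
from cell import hand_in; print(hand_in())"
```

```text
the job is handed in; nothing more can be done
None
```

The job is done and handed in at about 55 s on the robot clock. No verdict was reported.

**What I did**
- I pressed the release tab to its stop and the pallet popped up.
- I stood the pallet on the mat and laid both plates and both tags in their places.
- I set the loaded pallet back on the pins and pressed it home with 17 N on the handle.

**Last checks**
- **Seating:** pressing bottomed 12 mm below first contact, at the expected height. After I let go, the pallet stayed down against the pins. In the side view its centre was at (560.4, 31.5), close to (558.7, 30.7) at the start and well away from (561.3, 38.7) when popped up.
- **Blanks:** in the last wrist view all four lie flat in their own places, by my measurements within about 1–3 mm of centre.
- **Tab and jar:** the tab looks at rest and the jar is where it was, judged by eye. I did not read either as a number.
- **Square:** I never touched it, and the last view of the whole square was before the first pick. I did not measure it again.

**Disagreements**
- On the way back into the bed, the pallet first rubbed the well's edge about 5 mm early, with roughly 9 N of contact. A 1.5 mm shift forward freed it.
- Place positions measured from the dowels and strips differed from the handle-based ones by 1–2 mm, so I used values between the two.

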